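# Load a fuse with sprung tongs

### The arm

A 6-joint arm with a two-finger parallel gripper is mounted at the origin on the work surface. World frame = base frame: x ahead of the robot, y to its left, z up, the work surface at z = 0. Lengths are in m, angles in rad, forces in N, time in s.
With the tool pointing down it reaches from about 0.325 to 1 m from the base axis. Payload 5.1 kg.
Tool frame: the origin (TCP) lies between the finger pads, 19 mm behind the fingertips; this is the grasp point; z points along the fingers, y is the line along which they close (so a half turn about z gives the same grasp; the last joint's range is limited). The gripper opens to 85 mm and grips with 20 to 120 N. Pads are 22 mm wide; open, the fingers measure 114 mm over their backs; the gripper's body (76 mm by 85 mm) begins 54 mm behind the grasp point. The pads swing forward as they close: fully open they stand 13 mm farther back than shut.
Start: joints at [-1.345, 0.124, 1.65, -0, 1.367, -0.083], TCP at [0.198, -0.619, 0.25] pointing down, gripper open.
Joint ranges: [-2.61, 2.61], [-1.02, 2.33], [0.03, 2.71], [-1.35, 4.49], [0.32, 2.68], [-2.91, 2.91]. Speed limits (rad/s): [2.57, 2.57, 3.14, 3.14, 3.14, 3.14].

### API

Orientations are given as a unit quaternion [w, x, y, z].
In Python, from workcell import * gives the robot as it stands.
- The arm moves only by the tool apply_moves, never from a script. Its argument "plan" is a list of rows, each an object with "claw": the opening, from 0 (shut) to 1 (fully open); "delta_pos": the shift along the tool's x, y, z in units of 40 mm (1.0 is 40 mm), a list of three; "angular": the turn, a rotation vector about the tool's x, y, z in units of 5 degrees (1.0 is 5 degrees), a list of three. A call has exactly 10 rows; each row is the pose to reach, as a shift and turn from the pose commanded when the call began, along the tool's axes at that moment; what a row does not reach only later rows make up. A row lasts 1/12 s, in which the tool goes at most 41.7 mm and 7.16 degrees, less where a joint would pass 70% of its speed; a pose out of reach is approached as far as the arm can. A call with a gripper value outside its range is refused whole. The fingers move at their own pace and stop on an object; "squeeze" is the grip in N (left out, the last holds). Time passes only in rows, so rows that repeat a pose let the fingers close, or fill a call up. It gives the time, the measured TCP pose, the force, the opening and the grip force at its end, in the units of the state.
- observe(): the state, without advancing time (a new reading comes with each control period).
- read_camera(name): name is "side" or "top"; returns the picture (480x640x3 uint8, red, green, blue); there is no depth.
- camera_info(name): a dict with "intrinsics" (3x3 intrinsics, pixels), "dist_coeffs" ([k1, k2, p1, p2, k3] as OpenCV has them; the pictures are not rectified), "world_to_cam" (4x4, takes a point from world to camera coordinates). Camera axes: x right, y down, z forward; pixel columns grow to the right and rows downward; lengths in m; the calibration is good to about 2 mm. A picture is of the moment at which its call begins. camera_info takes no time and is no camera call.
- close_job(): hands the job in; it is judged then, once.
Trained networks look in the newest picture that a camera, given by its name, has taken for a name from the list of things; names that differ only in an ending like _2 or _b are one class to them, and where a whole thing is asked for, a point or a joint stands for the part that bears it (a point fixed in the world has none). Each returns a list of dicts, best first, with "conf" (0 to 1); they miss things now and then, are a little off and sometimes report something else, mostly with a low value. They report only what shows in the picture. A call takes as long as a camera call. They do not tell look-alikes from the thing itself.
- boxes_of(query, camera): "position" ([row, column] in pixels, amid what is visible of it).
The state is a dict: "t": time; "q": joint angles; "joint_velocities": joint speeds; "tau": joint torques, N m; "position": TCP position; "tcp_rot": TCP orientation; "wrist_force": force on the tool from outside, world axes, zero at the start; "wrist_torque": the same for the moment, N m; "finger_gap": finger opening in m; "grip_force": force on a finger pad.
Only numpy, scipy, OpenCV 4.12 (cv2) and the standard library are available. Lean on these libraries where they do the work, as an engineer would, in place of code of your own. Each camera call takes 0.05 s, during which the arm holds its last target. There are 200 camera calls.

### The job

The power module counts as live, so use the sprung yellow tongs and never touch the fuse with the gripper: take the red-headed fuse from the rack with the tongs, push it down into the fuse base on the module, past the springy contact until it is fully home on the solid stop, pressing firmly but without cracking it. Then release it and hang the tongs back in their holder, leaving the other fuses and the things on the bench alone.

Things in the scene. Friction and masses are not known exactly. Their poses are not given: they have to be found in the camera images.
- tongs: Yellow and black sprung tongs, 120 g, 113 mm tall, jaws down. Origin midway between the undersides of the jaw tips; z up, y the line the jaws close along. Two upright parallel arms, outer faces 44 mm apart at rest; jaw gap = outer width minus 16 mm. Rubber jaws z 0 to 8 mm, 12 mm wide (x). A black spring barrel sits between the arms at z 77 to 99 mm, a steel loop on it up to z 113 mm.
- jaw_left (a joint): Inward travel of the left arm, 0 at rest (jaw gap 28 mm) to 0.010 m; the right arm has its own like spring, so squeezed evenly the gap is 28 mm minus twice this. Spring: 1.5 N per mm of travel on each arm (14 N at 9 mm, on the fuse's neck; a grip of 50 to 70 N then holds the fuse firmly). Squeezed about 3 mm the tongs are held safely with jaws open; easing the gripper back to that reopens them.
- fuse_mouth (a point): Centre of the hole's mouth. Inside, a brass cup meets the fuse's foot 6 to 16 mm down, resists with about 5 N, goes down 13 mm, stays there, on a solid stop. The stop's height varies and cannot be seen: home, the foot is 19 to 29 mm below the mouth, the collar 2 to 12 mm clear. Only a rise of force well over 5 N shows it is home: press with 14 to 19 N for half a second.
- tongs_grip (a point): On the tongs' axis, 75 mm above the jaw undersides: TCP place, gripper down, closing along tongs' y. Pads go on flat handles 22 mm wide (x), z 55 to 101 mm. Below, z 48 to 53 mm, black guards jut out 12 mm from the arms' outer faces; fingertips may rest on them. Tongs move along with the pads as these swing while closing, so re-read the tongs.
- holder: Grey block 50 (x) x 84 (y) x 60 mm high, fixed, origin at the centre of its underside. A pocket in its top, 18 (x) x 50 (y) mm, 55 mm deep, chamfered 2 mm, takes the tongs' arms; they hang with the guards' undersides flat on the top, jaw tips 12 mm above the bench, tongs' y along the holder's y, either way round.
- holder_top (a point): Centre of the pocket's mouth, on the top face of the holder, 60 mm above the bench.
- fuse_red: The fuse to load, red head, 45 g. Origin at the centre of its foot's underside, z up. Round brass foot 14 mm diameter, z 0 to 31 mm, chamfered 2 mm; white collar 22 mm diameter, z 31 to 35; square neck 10 x 10 mm (sides along x and y), z 35 to 47, for the tongs' jaws; head 16 mm diameter, z 47 to 53. A push over 22 N against the module cracks it.
- fuse_green: A like fuse with a green head, standing in the rack; leave it there.
- fuse_black: A like fuse with a black head, standing in the rack; leave it there.
- rack: Wooden block 70 mm (x) x 160 mm (y) x 30 mm high, fixed, origin at the centre of its underside; three round pockets 16.5 mm wide, 18 mm deep, in a row along y at -50, 0 and 50 mm, each holding a fuse upright; which fuse is where varies.
- module: Grey power module with aluminium cheek plates, fixed, 210 mm (x) x 144 mm (y), deck 55 mm high, cheeks 68 mm high at y = -70 and 70 mm. Origin at the centre of its underside. In the middle of the deck a black fuse base, 50 x 50 mm, top 91 mm above the bench, with a round upright hole of 16.5 mm, its edge chamfered 3 mm.
- screwdriver: Orange screwdriver lying on the bench; leave it alone.
- plug: Blue round power plug, 56 mm diameter, 75 mm high, standing on the bench; leave it alone. Origin at the centre of its underside.
Not all that is in view belongs to the job. Several things have the shape of the tongs; the one meant has the colours described above. What is meant by the holder is not purple, and is the smaller of those in its own colour.

How it is judged:
On the way, in this order (a step that is already met when the one before it is completed fails the run):
1. the red fuse is held in the tongs, lifted clear of the rack (height (world z) of fuse_red above 0.045 m and contact force between fuse_red and tongs above 1 N and contact force between fuse_red and rack below 0.1 N), for 0.2 s.
2. the tongs press the red fuse home on the solid stop with more than 12 N (horizontal distance between fuse_red and fuse_mouth below 0.004 m and z of fuse_red in the frame of fuse_mouth below -0.0175 m and contact force between fuse_red and tongs above 3 N and contact force between fuse_red and module above 12 N), for 0.15 s.
At the end, for the whole second after the job is handed in: The red fuse is upright (0.15 rad) in the base, within 4 mm of the hole's centre, foot 17.5 mm or more below the mouth, at rest, free of the tongs; the tongs hang in the holder, origin within 10 mm of its middle and 44 mm or more below its top, tilt under 0.1 rad, at rest (horizontal distance between fuse_red and fuse_mouth below 0.004 m and z of fuse_red in the frame of fuse_mouth below -0.0175 m and angle between fuse_red's own z axis and vertical below 0.15 rad and linear speed of each of fuse_red, tongs below 0.02 m/s and contact force between fuse_red and tongs below 0.1 N and horizontal distance between tongs and holder_top below 0.01 m and z of tongs in the frame of holder_top below -0.044 m and angle between tongs's own z axis and vertical below 0.1 rad); the robot touches nothing.
It fails at once if the gripper or arm touches the red fuse (contact force between fuse_red and the arm above 0.3 N or contact force between fuse_red and the fingers above 0.3 N).
It fails at once if the fuse is pushed against the module with more than 22 N and cracks (contact force between fuse_red and module above 22 N).
It fails at once if another fuse is taken or knocked out of place (moved more than 12 mm) (distance of any of fuse_green, fuse_black from where it was at the start of the episode above 0.012 m).
It fails at once if the screwdriver or the plug is moved more than 20 mm (distance of any of screwdriver, plug from where it was at the start of the episode above 0.02 m).
It also fails if it takes over 72 s, if anything falls off the work surface, if the arm or the gripper's body presses on something with over 40 N, if the wrist force passes 120 N, or if a joint passes its speed limit or range.

## Working session

There is one attempt and no reset: what is moved stays moved. The work goes in short steps, Python scripts to look and compute and a tool call to move; the robot and the scene stay as the last step left them, time stands still between calls to the robot, and variables do not carry over. Pictures are saved under pics/ and viewed, at most 10 in all, crops included, and the job is handed in when it is done.

Besides the shell and the picture viewer there is one more tool, called by a JSON object that holds its "method" and its "body", one argument or row to a line. apply_moves: Moves the arm, as the interface text tells. Its arguments: {"type":"object","properties":{"plan":{"type":"array"},"squeeze":{"type":"number"}},"required":["plan"]}

```bash
mkdir -p pics; ls; python3 - <<'E'
from workcell import *
import cv2,numpy as np
for c in ("top","side"):
    im=read_camera(c); cv2.imwrite(f"pics/{c}0.png",im[:,:,::-1])
    i=camera_info(c); print(c,i)
    for n in ["tongs","holder","fuse_red","fuse_green","fuse_black","rack","module","plug","screwdriver"]:
        print(n,[(np.round(b["position"]).tolist(),round(b["conf"],2)) for b in boxes_of(n,c)])
print(observe())
E
```

```text
pics
top {'intrinsics': array([[492.3924761 ,   0.        , 324.63732811],
       [  0.        , 492.3924761 , 238.74946038],
       [  0.        ,   0.        ,   1.        ]]), 'dist_coeffs': array([0.02549465, 0.        , 0.        , 0.        , 0.        ]), 'world_to_cam': array([[-0.0046617 , -0.99992506,  0.01131972,  0.03866292],
       [-0.99607901,  0.00364311, -0.08839308,  0.57527393],
       [ 0.08834521, -0.01168739, -0.99602135,  0.89775665],
       [ 0.        ,  0.        ,  0.        ,  1.        ]])}
tongs [([276.0, 338.0], 0.96), ([314.0, 276.0], 0.86)]
holder [([285.0, 337.0], 0.95), ([339.0, 412.0], 0.95), ([198.0, 356.0], 0.56)]
fuse_red []
fuse_green [([242.0, 224.0], 0.69)]
fuse_black []
rack [([244.0, 229.0], 0.64)]
module [([236.0, 474.0], 0.9)]
plug [([138.0, 342.0], 0.95)]
screwdriver [([278.0, 333.0], 0.63), ([119.0, 225.0], 0.6), ([243.0, 196.0], 0.31)]
side {'intrinsics': array([[622.03256825,   0.        , 323.16800364],
       [  0.        , 622.03256825, 232.81815961],
       [  0.        ,   0.        ,   1.        ]]), 'dist_coeffs': array([-0.025
[... 740 characters left out ...]
't': 1.0, 'q': array([-1.34461622e+00,  1.23795070e-01,  1.65030567e+00,  2.91907220e-05,
        1.36753219e+00, -8.25890449e-02]), 'joint_velocities': array([-0.0007974 ,  0.000457  , -0.00135228,  0.00111764,  0.00106839,
        0.00136424]), 'tau': array([-1.56750566e-04, -4.23609960e+01, -3.65764832e+01,  4.63671495e-05,
        3.64532816e-04, -1.01419852e-05]), 'position': array([ 0.19750726, -0.61924356,  0.25002205]), 'tcp_rot': array([-2.11124687e-05,  9.88106806e-01,  1.53769112e-01,  1.28133558e-05]), 'wrist_force': array([ 0.40898231,  0.19588715, -0.02171545]), 'wrist_torque': array([ 0.02357642, -0.00440127, -0.03403808]), 'grip_force': 0.0, 'finger_gap': 0.08535442738433349}
```

View pics/top0.png

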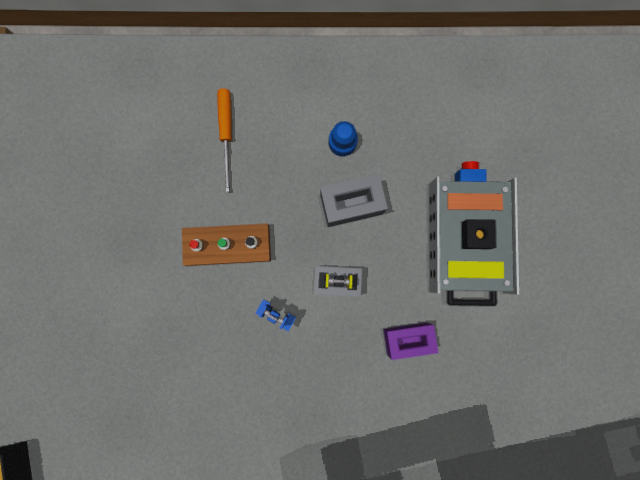

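View pics/side0.png

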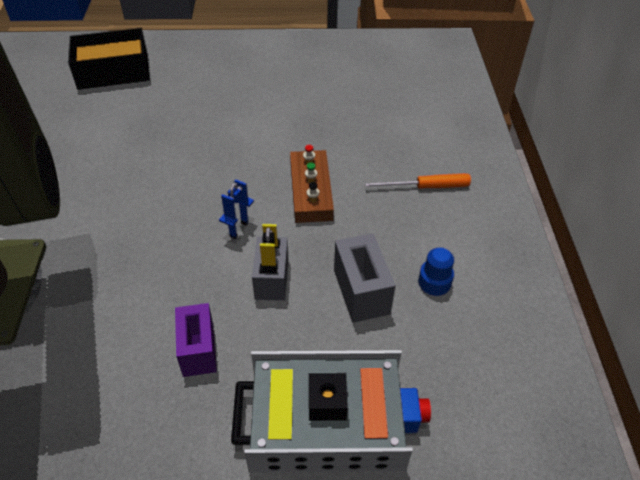

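The top view shows the yellow tongs hanging in the small grey holder at about (col 339, row 281). The red fuse is at (196,245), the leftmost in the rack, and the fuse hole at (480,234). The side view shows the red fuse at (309,149), the tongs at (269,245) and the hole at (328,394). Next I'll zoom in on these for exact pixels.

```bash
cat > h.py <<'E'
import cv2,numpy as np
from workcell import *
C={c:camera_info(c) for c in("top","side")}
def ray(c,rc):
    i=C[c];u=cv2.undistortPoints(np.array([[[rc[1],rc[0]]]],float),i["intrinsics"],i["dist_coeffs"])[0,0]
    R=i["world_to_cam"][:3,:3];t=i["world_to_cam"][:3,3]
    return -R.T@t, R.T@np.array([u[0],u[1],1])
def plane(c,rc,z):
    o,d=ray(c,rc);return o+d*(z-o[2])/d[2]
def tri(a,b):
    (o1,d1),(o2,d2)=ray("top",a),ray("side",b)
    s=np.linalg.lstsq(np.c_[d1,-d2],o2-o1,rcond=None)[0]
    p,q=o1+d1*s[0],o2+d2*s[1];return (p+q)/2,np.linalg.norm(p-q)
def proj(c,p):
    i=C[c];w=i["world_to_cam"]
    x=cv2.projectPoints(np.atleast_2d(p).astype(float),cv2.Rodrigues(w[:3,:3])[0],w[:3,3],i["intrinsics"],i["dist_coeffs"])[0][:,0]
    return x[:,::-1]
E
python3 - <<'E'
from h import *
im={c:cv2.imread(f"pics/{c}0.png") for c in("top","side")}
def crop(c,r,cc,h,w,s): return cv2.resize(im[c][r:r+h,cc:cc+w],None,fx=s,fy=s,interpolation=cv2.INTER_CUBIC)
# each 400x300 tile
t=[crop("top",258,304,48,64,6.25),crop("side",215,235,90,120,400/120),
   crop("top",210,440,48,64,6.25),crop("side",365,288,60,80,5)]
t=[cv2.resize(x,(400,300)) for x in t]
cv2.imwrite("pics/z1.png",np.vstack([np.hstack(t[:2]),np.hstack(t[2:])]))
# colour blobs
for c in im:
    h=cv2.cvtColor(im[c],cv2.COLOR_BGR2HSV)
    for n,lo,hi,box in [("red",(0,150,80),(6,255,255),None),("red2",(174,150,80),(180,255,255),None),("yel",(24,120,60),(34,255,255),None),("green",(50,120,50),(80,255,255),None),("brass",(10,120,80),(23,255,255),None)]:
        m=cv2.inRange(h,lo,hi);k,_,st,ce=cv2.connectedComponentsWithStats(m)
        print(c,n,[(st[j,:5].tolist(),ce[j,::-1].round(1).tolist()) for j in range(1,k) if st[j,4]>8])
E
```

```text
top red [([462, 161, 17, 8, 123], [164.8, 470.3]), ([189, 240, 10, 9, 58], [243.9, 193.5])]
top red2 []
top yel [([448, 261, 56, 17, 943], [269.1, 475.3]), ([325, 274, 4, 14, 42], [280.5, 326.6]), ([347, 275, 6, 14, 59], [281.2, 350.2])]
top green [([218, 239, 8, 8, 53], [242.5, 221.5])]
top brass [([0, 27, 6, 6, 27], [29.8, 2.0]), ([217, 88, 15, 53, 661], [113.8, 224.0]), ([448, 193, 55, 17, 857], [201.3, 474.9]), ([182, 224, 88, 42, 2797], [244.5, 225.6]), ([476, 230, 8, 9, 52], [233.8, 479.3]), ([0, 462, 3, 18, 32], [472.6, 0.6])]
side red [([305, 145, 8, 6, 39], [147.7, 308.7]), ([420, 399, 11, 21, 177], [408.3, 425.4])]
side red2 []
side yel [([262, 224, 15, 5, 51], [225.4, 269.2]), ([260, 242, 16, 12, 86], [245.7, 266.8]), ([264, 256, 8, 5, 12], [257.8, 267.7]), ([268, 369, 25, 71, 1593], [404.0, 280.5])]
side green [([307, 162, 8, 8, 48], [165.5, 310.6])]
side brass [([92, 0, 5, 6, 19], [2.5, 94.2]), ([98, 0, 14, 6, 50], [2.4, 104.2]), ([111, 0, 8, 6, 24], [2.1, 115.0]), ([149, 0, 178, 29, 2175], [14.8, 250.3]), ([257, 0, 7, 3, 12], [1.0, 259.6]), ([374, 0, 30, 20, 316], [11.1, 384.4]), ([517, 0, 17, 21, 178], [10.2, 524.8]), ([90, 7, 8, 5, 12], [8.5, 93.9]), ([0, 6, 150, 25, 917], [22.8, 77.4]), ([412, 10, 5, 4, 11], [11.5, 413.8]), ([405, 10, 112, 10, 645], [15.0, 464.8]), ([358, 16, 2, 12, 20], [22.3, 358.4]), ([41, 26, 6, 4, 15], [27.7, 43.9]), ([76, 40, 65, 21, 874], [50.0, 108.4]), ([504, 114, 7, 9, 35], [118.5, 507.1]), ([291, 151, 42, 61, 1638], [182.7, 310.4]), ([418, 173, 53, 14, 592], [180.0, 444.5]), ([263, 227, 4, 5, 12], [228.9, 264.1]), ([269, 227, 8, 10, 22], [230.9, 273.7]), ([260, 247, 15, 18, 170], [255.7, 267.4]), ([323, 391, 10, 7, 58], [393.9, 327.5])]
```

View pics/z1.png

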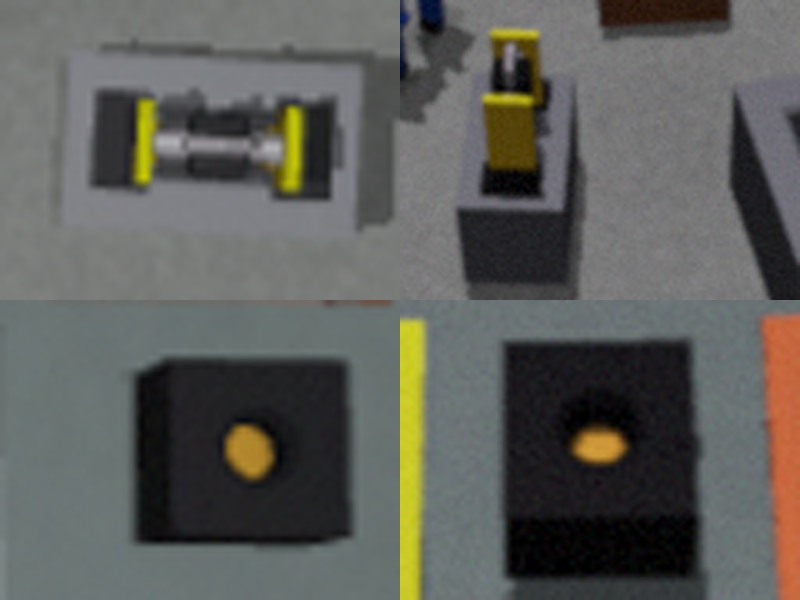

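The zoom shows the holder's top-face corners, the two yellow arm tops, and the black base with its hole. I'll triangulate those.

```bash
python3 - <<'E'
from h import *
T=lambda x,y,r,c,s:((y+.5)/s-.5+r,(x+.5)/s-.5+c)
top=lambda x,y:T(x,y,258,304,6.25)
side=lambda x,y:T(x-400,y,215,235,10/3)
top2=lambda x,y:T(x,y-300,210,440,6.25)
side2=lambda x,y:T(x-400,y-300,365,288,5)
np.set_printoptions(precision=4,suppress=True)
print("cams",[ray(c,(0,0))[0] for c in C])
# holder corners: TL=+x+y, TR=+x-y, BR=-x-y, BL=-x+y ; in side: right=+x, down=-y
H=[((68,52),(572,76)),((362,66),(575,212)),((357,232),(461,206)),((62,225),(484,76))]
P=[]
for a,b in H:
    p,e=tri(top(*a),side(*b)); P.append(plane("top",top(*a),.06)); print("holder",p,e,P[-1],plane("side",side(*b),.06))
print("mean top",np.mean(P,0))
# fuse base corners
B=[((170,360),(690,342)),((345,362),(695,515)),((350,537),(505,515)),((170,537),(505,342))]
P=[];Q=[]
for a,b in B:
    p,e=tri(top2(*a),side2(*b)); P.append(plane("top",top2(*a),.091));Q.append(plane("side",side2(*b),.091)); print("base",p,e,P[-1],Q[-1])
print(np.mean(P,0),np.mean(Q,0))
# tongs arm tops
L=top(146.5,141.5);R=top(292,148)
l=plane("top",L,.113);r=plane("top",R,.113);print("tongs arms",l,r,(l+r)/2)
for a,b in [((146.5,141.5),(515,34)),((292,148),(508,99))]: print("tri arm",tri(top(*a),side(*b)))
print("yaw lines",np.degrees(np.arctan2(6.5,145.5)),(r-l))
# fuses
for n,a,b in [("red",(243.9,193.5),(147.7,308.7)),("green",(242.5,221.5),(165.5,310.6))]: print(n,tri(a,b),plane("top",a,.065),plane("side",b,.065))
# rack corners, z=.03, approx
hs=cv2.cvtColor(cv2.imread("pics/top0.png"),cv2.COLOR_BGR2HSV)
m=cv2.inRange(hs,(5,100,60),(20,255,255));k,lab,st,ce=cv2.connectedComponentsWithStats(m)
j=[q for q in range(1,k) if st[q,4]>2000][0]
print("rack",cv2.minAreaRect(np.argwhere(lab==j)[:,::-1].astype(np.float32)))
E
```

```text
cams [array([0.4939, 0.0471, 0.9446]), array([ 0.5488, -0.6144,  0.8282])]
holder [0.523  0.0552 0.0556] 0.0012243537359370334 [0.5235 0.0552 0.06  ] [0.5226 0.0512 0.06  ]
holder [ 0.5217 -0.0294  0.0562] 0.004908793943315418 [ 0.5191 -0.0293  0.06  ] [ 0.5243 -0.0321  0.06  ]
holder [ 0.4716 -0.0273  0.06  ] 0.00036258671904875134 [ 0.4718 -0.0273  0.06  ] [ 0.4714 -0.0273  0.06  ]
holder [0.4765 0.0573 0.0541] 0.005013376217503785 [0.4742 0.057  0.06  ] [0.4796 0.0523 0.06  ]
mean top [0.4971 0.0139 0.06  ]
base [ 0.6031 -0.2125  0.0882] 0.0005681860345516219 [ 0.603  -0.2117  0.091 ] [ 0.6026 -0.2141  0.091 ]
base [ 0.6019 -0.2616  0.0883] 0.0014325533271246087 [ 0.6023 -0.2606  0.091 ] [ 0.601  -0.2629  0.091 ]
base [ 0.5531 -0.2608  0.0895] 0.0004806470264506182 [ 0.5532 -0.2602  0.091 ] [ 0.5528 -0.2615  0.091 ]
base [ 0.5537 -0.2111  0.088 ] 0.00024846016530203203 [ 0.5534 -0.2102  0.091 ] [ 0.5538 -0.2127  0.091 ]
[ 0.578  -0.2357  0.091 ] [ 0.5776 -0.2378  0.091 ]
tongs arms [0.4976 0.0336 0.113 ] [ 0.4957 -0.0056  0.113 ] [0.4966 0.014  0.113 ]
tri arm (array([0.4977, 0.0336, 0.1109]), np.float64(0.00016712622127983625))
tri arm (array([ 0.4955, -0.0057,  0.1107]), np.float64(0.00023746362623439544))
yaw lines 2.557904550192183 [-0.0019 -0.0392  0.    ]
red (array([0.5638, 0.2718, 0.0603]), np.float64(0.0002309890101058877)) [0.5635 0.2706 0.065 ] [0.5636 0.2664 0.065 ]
green (array([0.5661, 0.2217, 0.0613]), np.float64(3.606602901897273e-05)) [0.5659 0.221  0.065 ] [0.566  0.2177 0.065 ]
rack ((225.3357391357422, 244.21156311035156), (37.75569534301758, 87.27799224853516), 86.90594482421875)
```

```bash
cat >> h.py <<'E'
from scipy.spatial.transform import Rotation as Ro
np.set_printoptions(precision=4,suppress=True)
def pose():
    s=observe();w,x,y,z=s["tcp_rot"];return np.array(s["position"]),Ro.from_quat([x,y,z,w]),s
def go(p,yawdeg):
    """delta to reach p with tool x at world yaw (deg), tool down"""
    q,R,s=pose()
    G=Ro.from_euler("z",yawdeg,degrees=True)*Ro.from_euler("x",180,degrees=True)
    print("t",round(s["t"],2),"at",q,"yaw",(R*Ro.from_euler("x",-180,degrees=True)).as_euler("zyx",degrees=True).round(2),
      "F",s["wrist_force"],"gap",round(s["finger_gap"],4),"grip",round(s["grip_force"],1))
    print("delta",(R.inv().apply(np.array(p)-q)/.04).round(3),"ang",((R.inv()*G).as_rotvec()/np.radians(5)).round(3))
E
python3 -c "
from h import *
go([.4966,.014,.25],-2.8)"
```

```text
t 1.0 at [ 0.1975 -0.6192  0.25  ] yaw [17.69 -0.    0.  ] F [ 0.409   0.1959 -0.0217] gap 0.0854 grip 0.0
delta [ 11.934 -12.81    0.001] ang [-0.    -0.     4.098]
```

{"method": "apply_moves", "body": {
  "plan": [
    {"claw":1,"delta_pos":[0.3,-0.3,0],"angular":[0,0,0.2]},
    {"claw":1,"delta_pos":[0.8,-0.9,0],"angular":[0,0,0.6]},
    {"claw":1,"delta_pos":[1.4,-1.5,0],"angular":[0,0,1]},
    {"claw":1,"delta_pos":[2.0,-2.15,0],"angular":[0,0,1.4]},
    {"claw":1,"delta_pos":[2.6,-2.8,0],"angular":[0,0,1.8]},
    {"claw":1,"delta_pos":[3.2,-3.45,0],"angular":[0,0,2.2]},
    {"claw":1,"delta_pos":[3.8,-4.1,0],"angular":[0,0,2.6]},
    {"claw":1,"delta_pos":[4.4,-4.75,0],"angular":[0,0,3]},
    {"claw":1,"delta_pos":[5,-5.4,0],"angular":[0,0,3.5]},
    {"claw":1,"delta_pos":[5.6,-6.0,0],"angular":[0,0,4.1]}
  ],
  "squeeze": 25
}}

```text
t: 1.83
position: [0.3383, -0.3208, 0.2502]
tcp_rot: [0.0, 1.0, -0.026, 0.0]
wrist_force: [0.6, 0.3, -0.5]
finger_gap: 0.0856
grip_force: 0.0
```

```bash
python3 -c "
from h import *
go([.4966,.014,.2],-2.8)"
```

```text
t 1.83 at [ 0.3383 -0.3208  0.2502] yaw [-2.96 -0.03 -0.02] F [ 0.5875  0.33   -0.5186] gap 0.0856 grip 0.0
delta [ 3.52  -8.564  1.254] ang [ 0.004 -0.006 -0.032]
```

{"method": "apply_moves", "body": {
  "plan": [
    {"claw":1,"delta_pos":[0.36,-0.86,0],"angular":[0,0,0]},
    {"claw":1,"delta_pos":[0.72,-1.76,0],"angular":[0,0,0]},
    {"claw":1,"delta_pos":[1.1,-2.7,0],"angular":[0,0,0]},
    {"claw":1,"delta_pos":[1.5,-3.6,0],"angular":[0,0,0]},
    {"claw":1,"delta_pos":[1.9,-4.55,0],"angular":[0,0,0]},
    {"claw":1,"delta_pos":[2.25,-5.5,0],"angular":[0,0,0]},
    {"claw":1,"delta_pos":[2.6,-6.4,0],"angular":[0,0,0]},
    {"claw":1,"delta_pos":[3,-7.3,0],"angular":[0,0,0]},
    {"claw":1,"delta_pos":[3.3,-8.1,0],"angular":[0,0,0]},
    {"claw":1,"delta_pos":[3.52,-8.56,0],"angular":[0,0,0]}
  ]
}}

```text
t: 2.67
position: [0.496, 0.0157, 0.2503]
tcp_rot: [-0.0, 1.0, -0.023, 0.0]
wrist_force: [-0.4, -0.7, -0.2]
finger_gap: 0.0854
grip_force: 0.0
```

```bash
python3 -c "
from h import *
go([.4966,.014,.089],-2.8)"
```

```text
t 2.67 at [0.496  0.0157 0.2503] yaw [-2.64 -0.04  0.04] F [-0.4453 -0.6982 -0.2166] gap 0.0854 grip 0.0
delta [0.013 0.045 4.031] ang [-0.009 -0.008  0.031]
```

{"method": "apply_moves", "body": {
  "plan": [
    {"claw":1,"delta_pos":[0,0.04,0.4],"angular":[0,0,0]},
    {"claw":1,"delta_pos":[0,0.04,0.9],"angular":[0,0,0]},
    {"claw":1,"delta_pos":[0,0.04,1.5],"angular":[0,0,0]},
    {"claw":1,"delta_pos":[0,0.04,2.1],"angular":[0,0,0]},
    {"claw":1,"delta_pos":[0,0.04,2.7],"angular":[0,0,0]},
    {"claw":1,"delta_pos":[0,0.04,3.2],"angular":[0,0,0]},
    {"claw":1,"delta_pos":[0,0.04,3.6],"angular":[0,0,0]},
    {"claw":1,"delta_pos":[0,0.04,3.85],"angular":[0,0,0]},
    {"claw":1,"delta_pos":[0,0.04,4.0],"angular":[0,0,0]},
    {"claw":1,"delta_pos":[0,0.04,4.03],"angular":[0,0,0]}
  ]
}}

```text
t: 3.5
position: [0.4948, 0.011, 0.088]
tcp_rot: [-0.0, 1.0, -0.025, -0.001]
wrist_force: [-0.3, -0.0, 0.5]
finger_gap: 0.0855
grip_force: 0.0
```

{"method": "apply_moves", "body": {
  "plan": [
    {"claw":0.6,"delta_pos":[0,0,0],"angular":[0,0,0]},
    {"claw":0.5,"delta_pos":[0,0,0],"angular":[0,0,0]},
    {"claw":0.45,"delta_pos":[0,0,0],"angular":[0,0,0]},
    {"claw":0.45,"delta_pos":[0,0,0],"angular":[0,0,0]},
    {"claw":0.45,"delta_pos":[0,0,0],"angular":[0,0,0]},
    {"claw":0.45,"delta_pos":[0,0,0],"angular":[0,0,0]},
    {"claw":0.45,"delta_pos":[0,0,0],"angular":[0,0,0]},
    {"claw":0.45,"delta_pos":[0,0,0],"angular":[0,0,0]},
    {"claw":0.45,"delta_pos":[0,0,0],"angular":[0,0,0]},
    {"claw":0.45,"delta_pos":[0,0,0],"angular":[0,0,0]}
  ],
  "squeeze": 40
}}

```text
t: 4.33
position: [0.4963, 0.0109, 0.0903]
tcp_rot: [0.0, 1.0, -0.024, 0.001]
wrist_force: [-0.5, 0.8, 6.4]
finger_gap: 0.0386
grip_force: 5.4
```

```bash
python3 -c "
from h import *
go([.4966,.014,.089],-2.8)
for c in ('top','side'):
    im=read_camera(c);cv2.imwrite(f'pics/{c}1.png',im[:,:,::-1])
i=cv2.imread('pics/side1.png')[150:330,180:420];cv2.imwrite('pics/side1c.png',cv2.resize(i,None,fx=3,fy=3))
"
```

```text
t 4.33 at [0.4963 0.0109 0.0903] yaw [-2.81 -0.14 -0.01] F [-0.513   0.8443  6.3718] gap 0.0386 grip 5.4
delta [ 0.003 -0.078  0.032] ang [ 0.    -0.028 -0.001]
```

View pics/side1c.png

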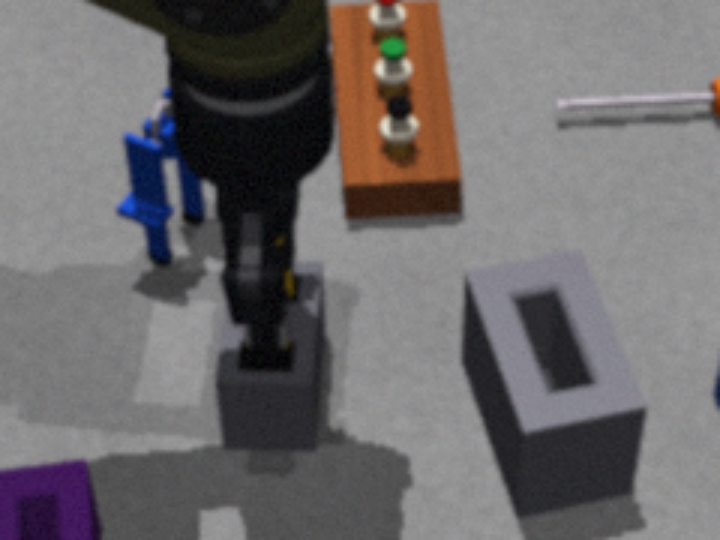

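The side crop shows the fingers closed on the yellow handles just above the guards, which rest on the holder. The gap of 38.6 mm means a squeeze of about 2.7 mm. Now I'll lift.

{"method": "apply_moves", "body": {
  "plan": [
    {"claw":0.45,"delta_pos":[0,0,-0.15],"angular":[0,0,0]},
    {"claw":0.45,"delta_pos":[0,0,-0.4],"angular":[0,0,0]},
    {"claw":0.45,"delta_pos":[0,0,-0.8],"angular":[0,0,0]},
    {"claw":0.45,"delta_pos":[0,0,-1.3],"angular":[0,0,0]},
    {"claw":0.45,"delta_pos":[0,0,-1.8],"angular":[0,0,0]},
    {"claw":0.45,"delta_pos":[0,0,-2.3],"angular":[0,0,0]},
    {"claw":0.45,"delta_pos":[0,0,-2.8],"angular":[0,0,0]},
    {"claw":0.45,"delta_pos":[0,0,-3.1],"angular":[0,0,0]},
    {"claw":0.45,"delta_pos":[0,0,-3.25],"angular":[0,0,0]},
    {"claw":0.45,"delta_pos":[0,0,-3.25],"angular":[0,0,0]}
  ]
}}

```text
t: 5.27
position: [0.496, 0.0109, 0.2204]
tcp_rot: [0.0, 1.0, -0.025, 0.001]
wrist_force: [0.0, 0.7, -1.8]
finger_gap: 0.0387
grip_force: 3.9
```

```bash
python3 -c "
from h import *
go([.5637,.271,.22],2.8)
for c in ('top','side'):
    im=read_camera(c);cv2.imwrite(f'pics/{c}2.png',im[:,:,::-1])
r,cc=proj('side',pose()[0])[0];print(r,cc)
r=int(r);cc=int(cc)
i=cv2.imread('pics/side2.png')[max(r-60,0):r+120,cc-120:cc+120];cv2.imwrite('pics/side2c.png',cv2.resize(i,None,fx=3.333,fy=3.333,interpolation=cv2.INTER_CUBIC))
"
```

```text
t 5.27 at [0.496  0.0109 0.2204] yaw [-2.81 -0.16 -0.02] F [ 0.039   0.6767 -1.8099] gap 0.0387 grip 3.9
delta [ 1.373 -6.578  0.014] ang [ 0.003 -0.032 -1.122]
185.64683731305675 262.71531627380136
```

View pics/side2c.png

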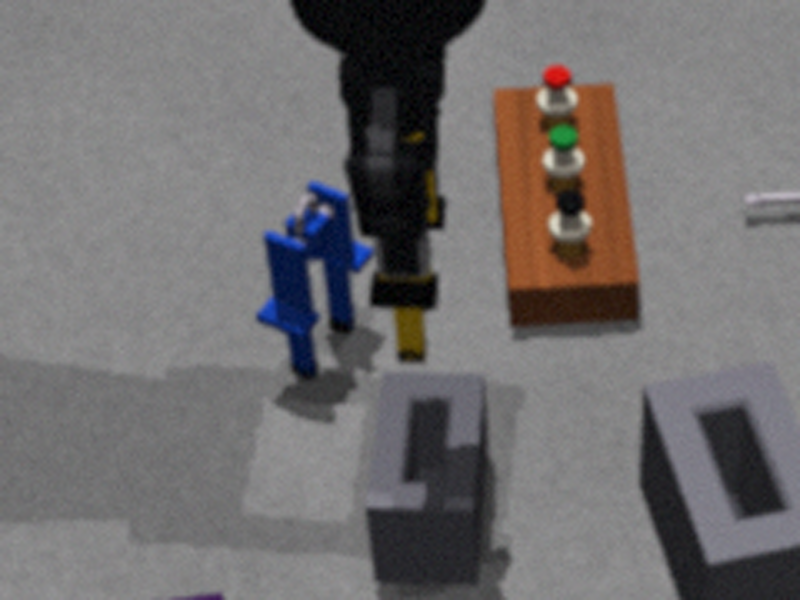

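```bash
python3 - <<'E'
from h import *
S=lambda x,y:((y+.5)/3.3333-.5+125,(x+.5)/3.3333-.5+142)
def aty(rc,y):
    o,d=ray("side",rc);return o+d*(y-o[1])/d[1]
q=pose()[0]
n=np.array([np.sin(np.radians(-2.8))*-1,np.cos(np.radians(-2.8))])
print("tip bottom edge",aty(S(411,360),q[1]-.0193),"expected z",q[2]-.075)
print("guard bot edge",aty(S(404,307),q[1]-.0313),"exp z",q[2]-.075+.048)
print("guard x range",aty(S(371,307),q[1]-.0313),aty(S(437,307),q[1]-.0313))
print("tip x range",aty(S(398,359),q[1]-.0193),aty(S(425,359),q[1]-.0193))
# holder expected z=0.06 front edge of top, y=.0139-.042
print("holder front edge z",aty(S(428,502),.0139-.042))
# fuse, red: collar lower edge front y=.271-.011 , z=.043 ; head top back
y=.2710
for nm,p,yy in [("collar front bottom",(556,118),y-.011),("head top back edge",(556,66),y+.008)]: print(nm,aty(S(*p),yy))
E
```

```text
tip bottom edge [ 0.494  -0.0083  0.1403] expected z 0.142873066172177
guard bot edge [ 0.4941 -0.0203  0.1877] exp z 0.19087306617217698
guard x range [ 0.4803 -0.0203  0.1881] [ 0.5079 -0.0203  0.1874]
tip x range [ 0.4883 -0.0083  0.1412] [ 0.5002 -0.0083  0.1408]
holder front edge z [ 0.498  -0.0281  0.0632]
collar front bottom [0.5629 0.26   0.0401]
head top back edge [0.5634 0.279  0.0621]
```

{"method": "apply_moves", "body": {
  "plan": [
    {"claw":0.45,"delta_pos":[0.05,-0.25,0],"angular":[0,0,0]},
    {"claw":0.45,"delta_pos":[0.17,-0.8,0],"angular":[0,0,-0.2]},
    {"claw":0.45,"delta_pos":[0.34,-1.6,0],"angular":[0,0,-0.4]},
    {"claw":0.45,"delta_pos":[0.53,-2.5,0],"angular":[0,0,-0.6]},
    {"claw":0.45,"delta_pos":[0.74,-3.45,0],"angular":[0,0,-0.8]},
    {"claw":0.45,"delta_pos":[0.95,-4.4,0],"angular":[0,0,-0.9]},
    {"claw":0.45,"delta_pos":[1.14,-5.3,0.2],"angular":[0,0,-1]},
    {"claw":0.45,"delta_pos":[1.29,-6.0,0.5],"angular":[0,0,-1.1]},
    {"claw":0.45,"delta_pos":[1.39,-6.4,0.75],"angular":[0,0,-1.12]},
    {"claw":0.45,"delta_pos":[1.41,-6.58,0.9],"angular":[0,0,-1.12]}
  ]
}}

```text
t: 6.2
position: [0.5633, 0.2737, 0.1794]
tcp_rot: [0.0, 1.0, 0.026, -0.002]
wrist_force: [-1.6, 0.1, -0.7]
finger_gap: 0.0386
grip_force: 3.9
```

```bash
python3 -c "
from h import *
P=[]
for c in ('top','side','top','side','top','side'):
    im=read_camera(c);cv2.imwrite(f'pics/{c}3.png',im[:,:,::-1]);P.append(pose()[0])
P=np.array(P);print(P.mean(0),P.std(0))
go([.5637,.271,.15],2.8)
t=[]
for c in('side','top'):
    r,cc=proj(c,P.mean(0)-[0,0,.05])[0].astype(int);print(c,r-50,cc-40)
    i=cv2.imread(f'pics/{c}3.png')[r-50:r+50,cc-40:cc+40];t.append(cv2.resize(i,None,fx=5,fy=5,interpolation=cv2.INTER_CUBIC))
cv2.imwrite('pics/z3.png',np.hstack(t))
"
```

```text
[0.5637 0.2712 0.1812] [0.0007 0.0011 0.0018]
t 6.5 at [0.5647 0.2702 0.1834] yaw [ 2.72 -0.04  0.  ] F [-0.1697 -0.3239 -1.7694] gap 0.0386 grip 3.9
delta [-0.025 -0.022  0.836] ang [ 0.    -0.008 -0.015]
side 67 268
top 190 142
```

View pics/z3.png

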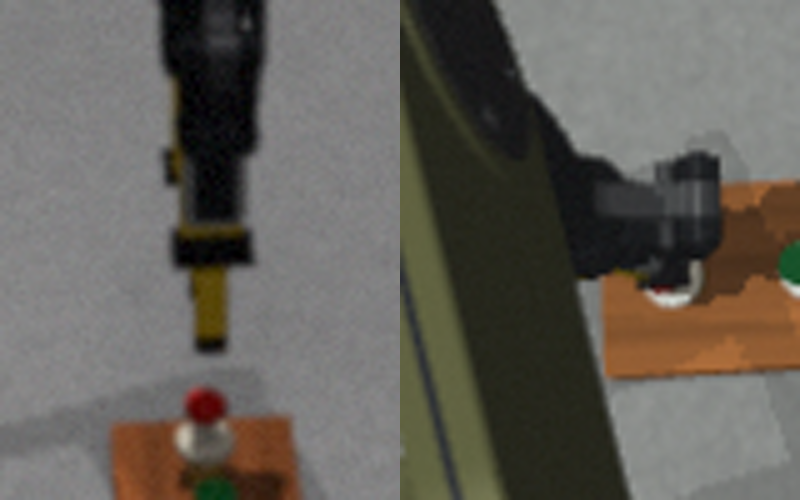

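```bash
python3 - <<'E'
from h import *
S=lambda x,y:((y+.5)/5-.5+67,(x+.5)/5-.5+268)
def aty(rc,y):
    o,d=ray("side",rc);return o+d*(y-o[1])/d[1]
y=.2712
print("tip",[aty(S(x,351),y-.0193) for x in(195,211,228)])
print("guard",[aty(S(x,267),y-.0313) for x in(172,252)])
print("far guard inner/bottom-left corner",aty(S(165,185),y+.0193))
print("head",aty(S(205.5,389),y+.008),aty(S(205.5,405),y),"collar",aty(S(204.5,462),y-.011),aty(S(176,440),y),aty(S(234,440),y))
E
```

```text
tip [array([0.5597, 0.2519, 0.1033]), array([0.5654, 0.2519, 0.1032]), array([0.5715, 0.2519, 0.1031])]
guard [array([0.5518, 0.2399, 0.1509]), array([0.5794, 0.2399, 0.1504])]
far guard inner/bottom-left corner [0.55   0.2905 0.1476]
head [0.5638 0.2792 0.062 ] [0.5637 0.2712 0.0611] collar [0.563  0.2602 0.0425] [0.5525 0.2712 0.0439] [0.5744 0.2712 0.0435]
```

{"method": "apply_moves", "body": {
  "plan": [
    {"claw":0.45,"delta_pos":[-0.01,0,0.1],"angular":[0,0,0]},
    {"claw":0.45,"delta_pos":[-0.02,0,0.3],"angular":[0,0,0]},
    {"claw":0.45,"delta_pos":[-0.025,0,0.5],"angular":[0,0,0]},
    {"claw":0.45,"delta_pos":[-0.025,0,0.7],"angular":[0,0,0]},
    {"claw":0.45,"delta_pos":[-0.025,0,0.85],"angular":[0,0,0]},
    {"claw":0.45,"delta_pos":[-0.025,0,0.95],"angular":[0,0,0]},
    {"claw":0.45,"delta_pos":[-0.025,0,0.95],"angular":[0,0,0]},
    {"claw":0.45,"delta_pos":[-0.025,0,0.95],"angular":[0,0,0]},
    {"claw":0.45,"delta_pos":[-0.025,0,0.95],"angular":[0,0,0]},
    {"claw":0.45,"delta_pos":[-0.025,0,0.95],"angular":[0,0,0]}
  ]
}}

```text
t: 7.33
position: [0.5639, 0.2712, 0.1455]
tcp_rot: [-0.0, 1.0, 0.024, 0.001]
wrist_force: [-0.4, -0.5, -1.0]
finger_gap: 0.0384
grip_force: 3.9
```

```bash
python3 -c "
from h import *
P=[]
for c in ('side','top','side','top','side','top'):
    im=read_camera(c);cv2.imwrite(f'pics/{c}4.png',im[:,:,::-1]);P.append(np.r_[pose()[0],pose()[2]['wrist_force']])
P=np.array(P);print(P.mean(0),P.std(0))
t=[]
for c in('side','top'):
    r,cc=proj(c,P.mean(0)[:3]-[0,0,.07])[0].astype(int);print(c,r-37,cc-30)
    i=cv2.imread(f'pics/{c}4.png')[r-37:r+38,cc-25:cc+25];t.append(cv2.resize(i,None,fx=8,fy=8,interpolation=cv2.INTER_CUBIC))
cv2.imwrite('pics/z4.png',np.hstack(t))
"
```

```text
[ 0.5637  0.2712  0.1453  0.2252  0.4176 -1.2633] [0.0001 0.     0.0002 0.6828 0.391  0.3293]
side 104 278
top 206 161
```

View pics/z4.png

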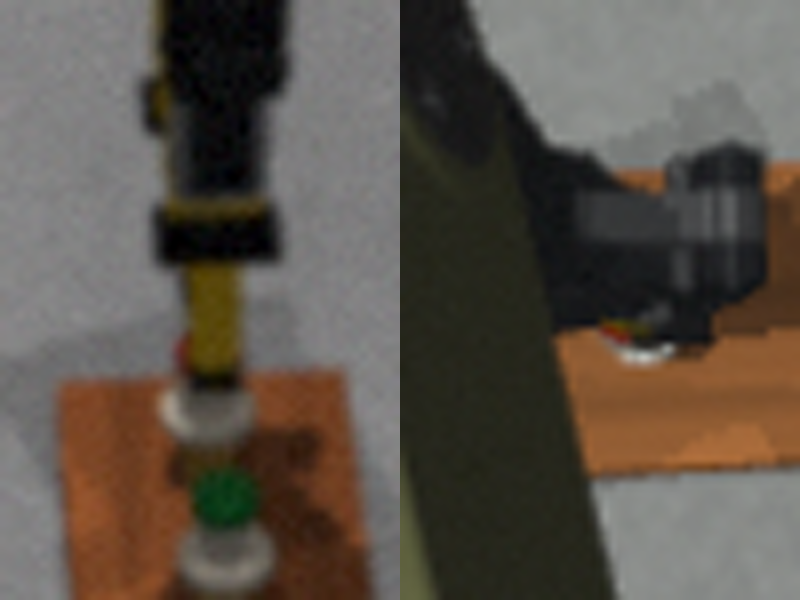

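```bash
python3 - <<'E'
from h import *
S=lambda x,y:((y+.5)/8-.5+104,(x+.5)/8-.5+283)
print("near jaw outer bottom edge",plane("side",S(213,386),.0685), "-> tongs y", plane("side",S(213,386),.0685)[1]+.0193)
print("guard front bottom",plane("side",S(216,262),.1165), "-> y", plane("side",S(216,262),.1165)[1]+.0313)
p=plane("side",S(206,443),.043);print("collar front bottom",p,"-> fuse y",p[1]+.011)
print("collar L/R",plane("side",S(159,408),.045),plane("side",S(256,408),.045))
E
```

```text
near jaw outer bottom edge [0.5642 0.2509 0.0685] -> tongs y 0.2701966698735595
guard front bottom [0.5647 0.2373 0.1165] -> y 0.2686446200720728
collar front bottom [0.5626 0.2599 0.043 ] -> fuse y 0.27086749826400913
collar L/R [0.5518 0.2701 0.045 ] [0.5746 0.2697 0.045 ]
```

{"method": "apply_moves", "body": {
  "plan": [
    {"claw":0.45,"delta_pos":[-0.01,0,0.05],"angular":[0,0,0]},
    {"claw":0.45,"delta_pos":[-0.01,0,0.12],"angular":[0,0,0]},
    {"claw":0.45,"delta_pos":[-0.01,0,0.2],"angular":[0,0,0]},
    {"claw":0.45,"delta_pos":[-0.01,0,0.28],"angular":[0,0,0]},
    {"claw":0.45,"delta_pos":[-0.01,0,0.36],"angular":[0,0,0]},
    {"claw":0.45,"delta_pos":[-0.01,0,0.43],"angular":[0,0,0]},
    {"claw":0.45,"delta_pos":[-0.01,0,0.475],"angular":[0,0,0]},
    {"claw":0.45,"delta_pos":[-0.01,0,0.475],"angular":[0,0,0]},
    {"claw":0.45,"delta_pos":[-0.01,0,0.475],"angular":[0,0,0]},
    {"claw":0.45,"delta_pos":[-0.01,0,0.475],"angular":[0,0,0]}
  ]
}}

```text
t: 8.47
position: [0.5632, 0.2711, 0.126]
tcp_rot: [-0.0, 1.0, 0.024, 0.0]
wrist_force: [-0.0, 0.5, -0.5]
finger_gap: 0.0386
grip_force: 3.9
```

{"method": "apply_moves", "body": {
  "plan": [
    {"claw":0.42,"delta_pos":[0,0,0],"angular":[0,0,0]},
    {"claw":0.39,"delta_pos":[0,0,-0.01],"angular":[0,0,0]},
    {"claw":0.36,"delta_pos":[0,0,-0.02],"angular":[0,0,0]},
    {"claw":0.33,"delta_pos":[0,0,-0.03],"angular":[0,0,0]},
    {"claw":0.3,"delta_pos":[0,0,-0.03],"angular":[0,0,0]},
    {"claw":0.25,"delta_pos":[0,0,-0.03],"angular":[0,0,0]},
    {"claw":0.2,"delta_pos":[0,0,-0.03],"angular":[0,0,0]},
    {"claw":0.2,"delta_pos":[0,0,-0.03],"angular":[0,0,0]},
    {"claw":0.2,"delta_pos":[0,0,-0.03],"angular":[0,0,0]},
    {"claw":0.2,"delta_pos":[0,0,-0.03],"angular":[0,0,0]}
  ],
  "squeeze": 60
}}

```text
t: 9.3
position: [0.5635, 0.2712, 0.1277]
tcp_rot: [-0.0, 1.0, 0.024, 0.001]
wrist_force: [-0.9, 0.4, 2.5]
finger_gap: 0.0229
grip_force: 58.7
```

```bash
python3 -c "
from h import *
im=read_camera('side');cv2.imwrite('pics/side5.png',im[:,:,::-1])
P=pose()[0];print(P,observe()['finger_gap'],observe()['wrist_force'])
r,cc=proj('side',P-[0,0,.06])[0].astype(int);print(r-37,cc-40)
i=im[r-37:r+38,cc-40:cc+40,::-1];cv2.imwrite('pics/z5.png',cv2.resize(i,None,fx=8,fy=8,interpolation=cv2.INTER_CUBIC))
"
```

```text
[0.5635 0.2712 0.1277] 0.022826802558231808 [1.0595 0.2346 4.4589]
107 268
```

View pics/z5.png

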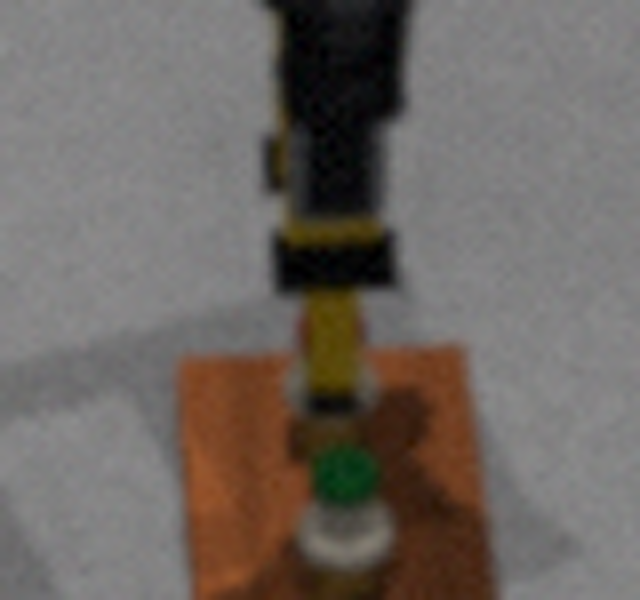

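```bash
python3 - <<'E'
from h import *
for z in(.043,.046,.049,.052): print(z,(proj("side",[.5635,.2712-.012,z])[0]-[107,268])*8+3.5)
print("guard bottom .048+.049",(proj("side",[.5635,.2712-.024,.097])[0]-[107,268])*8+3.5)
print("collar bottom front",(proj("side",[.563,.2712-.011,.043])[0]-[107,268])*8+3.5,"collar center z.045",(proj("side",[.563,.2712,.045])[0]-[107,268])*8+3.5)
E
```

```text
0.043 [420.8628 329.7022]
0.046 [411.2677 329.6532]
0.049 [401.6357 329.604 ]
0.052 [391.9666 329.5546]
guard bottom .048+.049 [276.9585 329.8662]
collar bottom front [418.026  327.4845] collar center z.045 [380.3144 326.5188]
```

{"method": "apply_moves", "body": {
  "plan": [
    {"claw":0.2,"delta_pos":[0,0,-0.05],"angular":[0,0,0]},
    {"claw":0.2,"delta_pos":[0,0,-0.12],"angular":[0,0,0]},
    {"claw":0.2,"delta_pos":[0,0,-0.25],"angular":[0,0,0]},
    {"claw":0.2,"delta_pos":[0,0,-0.45],"angular":[0,0,0]},
    {"claw":0.2,"delta_pos":[0,0,-0.7],"angular":[0,0,0]},
    {"claw":0.2,"delta_pos":[0,0,-1.0],"angular":[0,0,0]},
    {"claw":0.2,"delta_pos":[0,0,-1.3],"angular":[0,0,0]},
    {"claw":0.2,"delta_pos":[0,0,-1.6],"angular":[0,0,0]},
    {"claw":0.2,"delta_pos":[0,0,-1.9],"angular":[0,0,0]},
    {"claw":0.2,"delta_pos":[0,0,-2.0],"angular":[0,0,0]}
  ]
}}

```text
t: 10.18
position: [0.5643, 0.2715, 0.2107]
tcp_rot: [-0.001, 1.0, 0.024, 0.002]
wrist_force: [0.5, 1.0, -0.3]
finger_gap: 0.023
grip_force: 58.9
```

```bash
python3 -c "
from h import *
for k in range(4): im=read_camera('side')
cv2.imwrite('pics/side6.png',im[:,:,::-1])
s=observe();P=s['position'];print(P,s['finger_gap'],s['wrist_force'])
r,cc=proj('side',P-[0,0,.07])[0].astype(int);print(r-45,cc-40)
i=im[r-45:r+55,cc-40:cc+40,::-1];cv2.imwrite('pics/z6.png',cv2.resize(i,None,fx=6,fy=6,interpolation=cv2.INTER_CUBIC))
go([.578,-.2365,.21],0)
"
```

```text
[0.5629 0.2709 0.2067] 0.022863771869421717 [ 0.1172  0.1843 -1.8101]
70 268
t 10.38 at [0.5629 0.2709 0.2067] yaw [ 2.79  0.03 -0.01] F [ 0.1172  0.1843 -1.8101] gap 0.0229 grip 58.8
delta [-0.241 12.689 -0.08 ] ang [0.002 0.007 0.559]
```

View pics/z6.png

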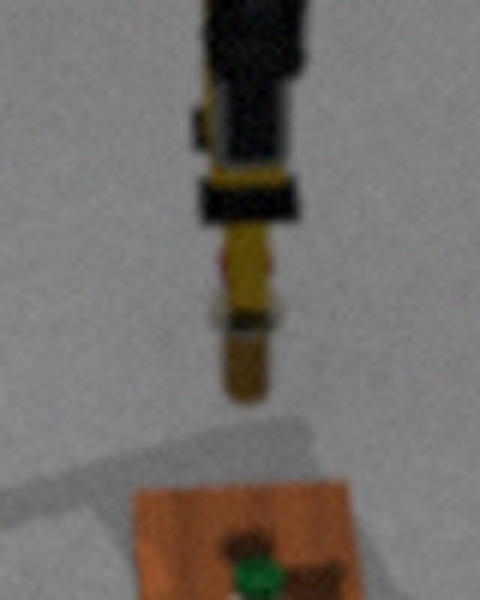

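{"method": "apply_moves", "body": {
  "plan": [
    {"claw":0.2,"delta_pos":[0,0.1,-0.3],"angular":[0,0,0.1]},
    {"claw":0.2,"delta_pos":[0,0.4,-0.7],"angular":[0,0,0.2]},
    {"claw":0.2,"delta_pos":[0,0.9,-1.0],"angular":[0,0,0.3]},
    {"claw":0.2,"delta_pos":[0,1.6,-1.1],"angular":[0,0,0.4]},
    {"claw":0.2,"delta_pos":[0,2.4,-1.1],"angular":[0,0,0.5]},
    {"claw":0.2,"delta_pos":[0,3.2,-1.1],"angular":[0,0,0.6]},
    {"claw":0.2,"delta_pos":[0,4.0,-1.1],"angular":[0,0,0.7]},
    {"claw":0.2,"delta_pos":[-0.05,4.8,-1.1],"angular":[0,0,0.9]},
    {"claw":0.2,"delta_pos":[-0.1,5.6,-1.1],"angular":[0,0,1.0]},
    {"claw":0.2,"delta_pos":[-0.12,6.3,-1.1],"angular":[0,0,1.12]}
  ]
}}

```text
t: 11.22
position: [0.57, 0.0169, 0.2511]
tcp_rot: [0.0, 1.0, -0.025, -0.0]
wrist_force: [0.2, 0.1, -2.6]
finger_gap: 0.0222
grip_force: 59.0
```

```bash
python3 -c "
from h import *
S=lambda x,y:((y+.5)/6-.5+70,(x+.5)/6-.5+268)
def aty(rc,y):
    o,d=ray('side',rc);return o+d*(y-o[1])/d[1]
print('foot at TCP(.5629,.2709,.2067)',aty(S(245.5,400),.2709-.006),[aty(S(x,370),.2709) for x in (223,268)])
go([.578,-.2365,.25],-2.8)
"
```

```text
foot at TCP(.5629,.2709,.2067) [0.5633 0.2649 0.0937] [array([0.5566, 0.2709, 0.1005]), array([0.5703, 0.2709, 0.1003])]
t 11.22 at [0.57   0.0169 0.2511] yaw [-2.89  0.05 -0.02] F [ 0.2172  0.0698 -2.5542] gap 0.0222 grip 59.0
delta [0.52  6.318 0.029] ang [ 0.005  0.009 -0.018]
```

{"method": "apply_moves", "body": {
  "plan": [
    {"claw":0.2,"delta_pos":[0.06,0.75,0],"angular":[0,0,0]},
    {"claw":0.2,"delta_pos":[0.12,1.5,0],"angular":[0,0,0]},
    {"claw":0.2,"delta_pos":[0.18,2.25,0],"angular":[0,0,0]},
    {"claw":0.2,"delta_pos":[0.25,3.0,0],"angular":[0,0,0]},
    {"claw":0.2,"delta_pos":[0.32,3.8,0],"angular":[0,0,0]},
    {"claw":0.2,"delta_pos":[0.38,4.6,0],"angular":[0,0,0]},
    {"claw":0.2,"delta_pos":[0.44,5.3,0],"angular":[0,0,0]},
    {"claw":0.2,"delta_pos":[0.49,5.85,0],"angular":[0,0,0]},
    {"claw":0.2,"delta_pos":[0.52,6.2,0],"angular":[0,0,0]},
    {"claw":0.2,"delta_pos":[0.52,6.32,0],"angular":[0,0,0]}
  ]
}}

```text
t: 12.05
position: [0.5786, -0.2364, 0.2508]
tcp_rot: [-0.0, 1.0, -0.026, -0.0]
wrist_force: [-1.1, -0.3, -1.3]
finger_gap: 0.0229
grip_force: 59.0
```

```bash
python3 -c "
from h import *
for k in range(3):
  for c in('side','top'):
    im=read_camera(c);cv2.imwrite(f'pics/{c}7.png',im[:,:,::-1])
go([.578,-.2365,.22],-2.8)
P=pose()[0]
t=[]
for c in('side','top'):
    r,cc=proj(c,P-[0,0,.10])[0].astype(int);print(c,r-60,cc-40)
    i=cv2.imread(f'pics/{c}7.png')[r-60:r+40,cc-40:cc+40];t.append(cv2.resize(i,None,fx=5,fy=5,interpolation=cv2.INTER_CUBIC))
cv2.imwrite('pics/z7.png',np.hstack(t))
"
```

```text
t 12.35 at [ 0.5791 -0.2331  0.2511] yaw [-2.72  0.    0.02] F [ 0.251   0.1552 -1.1434] gap 0.0225 grip 59.0
delta [-0.024  0.086  0.777] ang [-0.004  0.001  0.016]
side 303 289
top 169 451
```

View pics/z7.png

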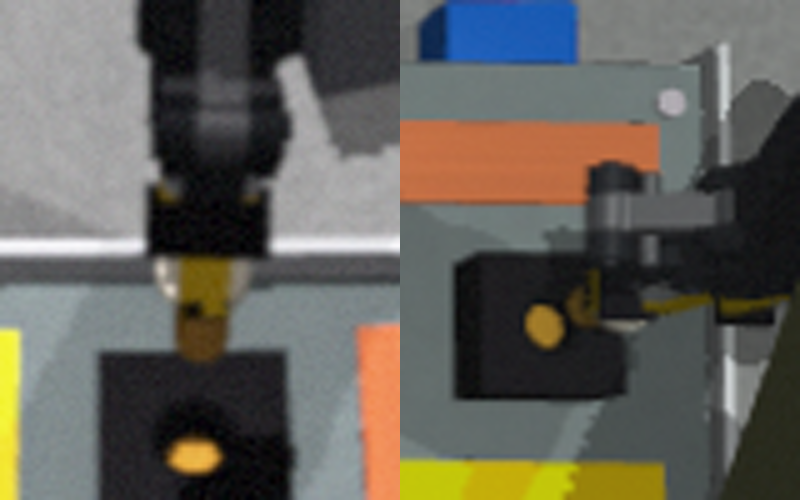

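The side crop shows the fuse hanging upright, with its foot at about (202,360). The base and hole are below it at (195,455). The top crop shows the foot edge at about (567–600,300), to the right of the hole. I'll compute the relative offset in each camera.

```bash
python3 - <<'E'
from h import *
S=lambda x,y:((y+.5)/5-.5+303,(x+.5)/5-.5+289)
T=lambda x,y:((y+.5)/5-.5+169,(x-400+.5)/5-.5+451)
for zf in(.137,.139,.141):
    print(zf,"side foot",plane("side",S(202,361),zf)+[0,.006,0],"top foot",plane("top",T(588,303),zf))
print("tri foot",tri(T(588,303),S(202,348)))
print("base side", np.mean([plane("side",S(x,y),.091) for x,y in((100,351),(287,351))],0)-[0,.025,0])
B=[plane("top",T(x,y),.091) for x,y in((484,253),(482,397),(624,397))]
print("base top",B, (B[0]+B[2])/2)
E
```

```text
0.137 side foot [ 0.5786 -0.2349  0.137 ] top foot [ 0.5804 -0.2326  0.137 ]
0.139 side foot [ 0.5785 -0.236   0.139 ] top foot [ 0.5801 -0.2319  0.139 ]
0.141 side foot [ 0.5785 -0.2371  0.141 ] top foot [ 0.5799 -0.2312  0.141 ]
tri foot (array([ 0.58  , -0.2344,  0.1318]), np.float64(0.001906609021663752))
base side [ 0.5785 -0.2381  0.091 ]
base top [array([ 0.603 , -0.2128,  0.091 ]), array([ 0.5525, -0.2106,  0.091 ]), array([ 0.5524, -0.2599,  0.091 ])] [ 0.5777 -0.2363  0.091 ]
```

{"method": "apply_moves", "body": {
  "plan": [
    {"claw":0.2,"delta_pos":[-0.01,0.03,0.1],"angular":[0,0,0]},
    {"claw":0.2,"delta_pos":[-0.02,0.06,0.3],"angular":[0,0,0]},
    {"claw":0.2,"delta_pos":[-0.025,0.075,0.5],"angular":[0,0,0]},
    {"claw":0.2,"delta_pos":[-0.025,0.075,0.7],"angular":[0,0,0]},
    {"claw":0.2,"delta_pos":[-0.025,0.075,0.85],"angular":[0,0,0]},
    {"claw":0.2,"delta_pos":[-0.025,0.075,0.95],"angular":[0,0,0]},
    {"claw":0.2,"delta_pos":[-0.025,0.075,1.0],"angular":[0,0,0]},
    {"claw":0.2,"delta_pos":[-0.025,0.075,1.0],"angular":[0,0,0]},
    {"claw":0.2,"delta_pos":[-0.025,0.075,1.0],"angular":[0,0,0]},
    {"claw":0.2,"delta_pos":[-0.025,0.075,1.0],"angular":[0,0,0]}
  ]
}}

```text
t: 13.18
position: [0.5781, -0.2376, 0.2116]
tcp_rot: [0.0, 1.0, -0.025, 0.0]
wrist_force: [-0.1, -0.6, -1.6]
finger_gap: 0.0232
grip_force: 59.0
```

```bash
cat > m.py <<'E'
from h import *
# brass-coloured blobs near base, numeric check
for c in('side','top'):
    im=read_camera(c);cv2.imwrite(f'pics/{c}8.png',im[:,:,::-1])
    h=cv2.cvtColor(im,cv2.COLOR_RGB2HSV);m=cv2.inRange(h,(10,110,40),(25,255,255));m[h[:,:,2]<50]=0
    r,cc=proj(c,pose()[0]-[0,0,.11])[0].astype(int)
    w=m[r-25:r+25,cc-25:cc+25];k,_,st,ce=cv2.connectedComponentsWithStats(w)
    print(c,r,cc,[(st[j].tolist(),(ce[j]+[cc-25,r-25]).round(1).tolist()) for j in range(1,k) if st[j,4]>6])
for k in range(2): read_camera('top')
go([.578,-.236,.2],-2.8)
print([b for b in boxes_of('fuse_mouth','top')][:2])
E
python3 m.py
```

```text
side 385 327 [([20, 15, 12, 23, 225], [327.9, 386.1])]
top 232 484 [([0, 0, 24, 3, 68], [470.2, 208.0]), ([32, 0, 12, 3, 31], [497.1, 207.8]), ([17, 23, 9, 9, 60], [479.6, 233.8]), ([34, 25, 10, 3, 18], [497.8, 232.9])]
t 13.38 at [ 0.578  -0.2375  0.2115] yaw [-2.81 -0.04 -0.02] F [ 0.4149 -0.9743 -1.8264] gap 0.023 grip 59.0
delta [-0.002 -0.037  0.288] ang [ 0.004 -0.008 -0.002]
[{'position': [240.1, 464.3], 'conf': 0.79}]
```

{"method": "apply_moves", "body": {
  "plan": [
    {"claw":0.2,"delta_pos":[0,-0.03,0],"angular":[0,0,0]},
    {"claw":0.2,"delta_pos":[0,-0.035,0.04],"angular":[0,0,0]},
    {"claw":0.2,"delta_pos":[0,-0.035,0.08],"angular":[0,0,0]},
    {"claw":0.2,"delta_pos":[0,-0.035,0.13],"angular":[0,0,0]},
    {"claw":0.2,"delta_pos":[0,-0.035,0.18],"angular":[0,0,0]},
    {"claw":0.2,"delta_pos":[0,-0.035,0.23],"angular":[0,0,0]},
    {"claw":0.2,"delta_pos":[0,-0.035,0.28],"angular":[0,0,0]},
    {"claw":0.2,"delta_pos":[0,-0.035,0.3],"angular":[0,0,0]},
    {"claw":0.2,"delta_pos":[0,-0.035,0.3],"angular":[0,0,0]},
    {"claw":0.2,"delta_pos":[0,-0.035,0.3],"angular":[0,0,0]}
  ]
}}

```text
t: 14.27
position: [0.5779, -0.236, 0.1989]
tcp_rot: [-0.0, 1.0, -0.024, -0.0]
wrist_force: [-0.2, 0.1, -1.1]
finger_gap: 0.0234
grip_force: 59.0
```

```bash
cat > f.py <<'E'
from h import *
P=[]
for k in range(4):
    read_camera('top');s=observe();P.append(np.r_[s['position'],s['wrist_force'],s['wrist_torque']])
print('t',round(s['t'],2),np.mean(P,0),'gap',s['finger_gap'])
E
python3 f.py
```

```text
t 14.47 [ 0.578  -0.236   0.1992 -0.4147  0.0196 -1.3214 -0.0081  0.0108 -0.0008] gap 0.02240381206952208
```

{"method": "apply_moves", "body": {
  "plan": [
    {"claw":0.2,"delta_pos":[0,0,0.02],"angular":[0,0,0]},
    {"claw":0.2,"delta_pos":[0,0,0.04],"angular":[0,0,0]},
    {"claw":0.2,"delta_pos":[0,0,0.06],"angular":[0,0,0]},
    {"claw":0.2,"delta_pos":[0,0,0.08],"angular":[0,0,0]},
    {"claw":0.2,"delta_pos":[0,0,0.1],"angular":[0,0,0]},
    {"claw":0.2,"delta_pos":[0,0,0.12],"angular":[0,0,0]},
    {"claw":0.2,"delta_pos":[0,0,0.14],"angular":[0,0,0]},
    {"claw":0.2,"delta_pos":[0,0,0.15],"angular":[0,0,0]},
    {"claw":0.2,"delta_pos":[0,0,0.15],"angular":[0,0,0]},
    {"claw":0.2,"delta_pos":[0,0,0.15],"angular":[0,0,0]}
  ]
}}

```text
t: 15.3
position: [0.5779, -0.236, 0.193]
tcp_rot: [-0.0, 1.0, -0.024, -0.0]
wrist_force: [-0.4, -0.5, -1.7]
finger_gap: 0.0226
grip_force: 59.0
```

```bash
python3 f.py
```

```text
t 15.5 [ 0.578  -0.236   0.1931 -0.0644  0.6056 -1.8085  0.0053  0.0146 -0.015 ] gap 0.022797444428964676
```

{"method": "apply_moves", "body": {
  "plan": [
    {"claw":0.2,"delta_pos":[0,0,0.02],"angular":[0,0,0]},
    {"claw":0.2,"delta_pos":[0,0,0.04],"angular":[0,0,0]},
    {"claw":0.2,"delta_pos":[0,0,0.06],"angular":[0,0,0]},
    {"claw":0.2,"delta_pos":[0,0,0.08],"angular":[0,0,0]},
    {"claw":0.2,"delta_pos":[0,0,0.1],"angular":[0,0,0]},
    {"claw":0.2,"delta_pos":[0,0,0.12],"angular":[0,0,0]},
    {"claw":0.2,"delta_pos":[0,0,0.125],"angular":[0,0,0]},
    {"claw":0.2,"delta_pos":[0,0,0.125],"angular":[0,0,0]},
    {"claw":0.2,"delta_pos":[0,0,0.125],"angular":[0,0,0]},
    {"claw":0.2,"delta_pos":[0,0,0.125],"angular":[0,0,0]}
  ]
}}

```text
t: 16.33
position: [0.578, -0.2361, 0.1881]
tcp_rot: [0.0, 1.0, -0.025, 0.0]
wrist_force: [-0.1, 0.2, 3.2]
finger_gap: 0.023
grip_force: 59.2
```

```bash
python3 f.py
```

```text
t 16.53 [ 0.578  -0.2361  0.1881 -0.0187  0.0137  3.1685  0.0369 -0.0235 -0.005 ] gap 0.022685072553063974
```

{"method": "apply_moves", "body": {
  "plan": [
    {"claw":0.2,"delta_pos":[0,0,0.02],"angular":[0,0,0]},
    {"claw":0.2,"delta_pos":[0,0,0.04],"angular":[0,0,0]},
    {"claw":0.2,"delta_pos":[0,0,0.06],"angular":[0,0,0]},
    {"claw":0.2,"delta_pos":[0,0,0.08],"angular":[0,0,0]},
    {"claw":0.2,"delta_pos":[0,0,0.1],"angular":[0,0,0]},
    {"claw":0.2,"delta_pos":[0,0,0.12],"angular":[0,0,0]},
    {"claw":0.2,"delta_pos":[0,0,0.14],"angular":[0,0,0]},
    {"claw":0.2,"delta_pos":[0,0,0.16],"angular":[0,0,0]},
    {"claw":0.2,"delta_pos":[0,0,0.17],"angular":[0,0,0]},
    {"claw":0.2,"delta_pos":[0,0,0.17],"angular":[0,0,0]}
  ]
}}

```text
t: 17.37
position: [0.5779, -0.236, 0.181]
tcp_rot: [0.0, 1.0, -0.024, -0.0]
wrist_force: [0.1, -0.8, 4.1]
finger_gap: 0.0232
grip_force: 59.2
```

```bash
python3 f.py
```

```text
t 17.57 [ 0.5779 -0.236   0.181   0.5653 -0.341   2.1853 -0.1734 -0.1096  0.0149] gap 0.022812930917551145
```

{"method": "apply_moves", "body": {
  "plan": [
    {"claw":0.2,"delta_pos":[0,0,0.005],"angular":[0,0,0]},
    {"claw":0.2,"delta_pos":[0,0,0.01],"angular":[0,0,0]},
    {"claw":0.2,"delta_pos":[0,0,0.015],"angular":[0,0,0]},
    {"claw":0.2,"delta_pos":[0,0,0.015],"angular":[0,0,0]},
    {"claw":0.2,"delta_pos":[0,0,0.015],"angular":[0,0,0]},
    {"claw":0.2,"delta_pos":[0,0,0.015],"angular":[0,0,0]},
    {"claw":0.2,"delta_pos":[0,0,0.015],"angular":[0,0,0]},
    {"claw":0.2,"delta_pos":[0,0,0.015],"angular":[0,0,0]},
    {"claw":0.2,"delta_pos":[0,0,0.015],"angular":[0,0,0]},
    {"claw":0.2,"delta_pos":[0,0,0.015],"angular":[0,0,0]}
  ]
}}

```text
t: 18.4
position: [0.5779, -0.236, 0.1806]
tcp_rot: [0.0, 1.0, -0.025, 0.0]
wrist_force: [0.8, -0.3, 3.1]
finger_gap: 0.0229
grip_force: 59.2
```

{"method": "apply_moves", "body": {
  "plan": [
    {"claw":0.2,"delta_pos":[0,0,0.005],"angular":[0,0,0]},
    {"claw":0.2,"delta_pos":[0,0,0.01],"angular":[0,0,0]},
    {"claw":0.2,"delta_pos":[0,0,0.015],"angular":[0,0,0]},
    {"claw":0.2,"delta_pos":[0,0,0.015],"angular":[0,0,0]},
    {"claw":0.2,"delta_pos":[0,0,0.015],"angular":[0,0,0]},
    {"claw":0.2,"delta_pos":[0,0,0.015],"angular":[0,0,0]},
    {"claw":0.2,"delta_pos":[0,0,0.015],"angular":[0,0,0]},
    {"claw":0.2,"delta_pos":[0,0,0.015],"angular":[0,0,0]},
    {"claw":0.2,"delta_pos":[0,0,0.015],"angular":[0,0,0]},
    {"claw":0.2,"delta_pos":[0,0,0.015],"angular":[0,0,0]}
  ]
}}

```text
t: 19.23
position: [0.5779, -0.236, 0.18]
tcp_rot: [-0.0, 1.0, -0.024, -0.0]
wrist_force: [0.1, -0.7, 2.9]
finger_gap: 0.0226
grip_force: 59.2
```

{"method": "apply_moves", "body": {
  "plan": [
    {"claw":0.2,"delta_pos":[0,0,0.005],"angular":[0,0,0]},
    {"claw":0.2,"delta_pos":[0,0,0.01],"angular":[0,0,0]},
    {"claw":0.2,"delta_pos":[0,0,0.015],"angular":[0,0,0]},
    {"claw":0.2,"delta_pos":[0,0,0.015],"angular":[0,0,0]},
    {"claw":0.2,"delta_pos":[0,0,0.015],"angular":[0,0,0]},
    {"claw":0.2,"delta_pos":[0,0,0.015],"angular":[0,0,0]},
    {"claw":0.2,"delta_pos":[0,0,0.015],"angular":[0,0,0]},
    {"claw":0.2,"delta_pos":[0,0,0.015],"angular":[0,0,0]},
    {"claw":0.2,"delta_pos":[0,0,0.015],"angular":[0,0,0]},
    {"claw":0.2,"delta_pos":[0,0,0.015],"angular":[0,0,0]}
  ]
}}

```text
t: 20.07
position: [0.5779, -0.236, 0.1794]
tcp_rot: [0.0, 1.0, -0.024, 0.0]
wrist_force: [-0.1, -1.2, 2.8]
finger_gap: 0.0233
grip_force: 59.2
```

```bash
python3 f.py
```

```text
t 20.27 [ 0.5779 -0.236   0.1794 -0.0345 -0.6568  2.7653 -0.254  -0.0602  0.0089] gap 0.022695208399451265
```

{"method": "apply_moves", "body": {
  "plan": [
    {"claw":0.2,"delta_pos":[0,0,0.005],"angular":[0,0,0]},
    {"claw":0.2,"delta_pos":[0,0,0.01],"angular":[0,0,0]},
    {"claw":0.2,"delta_pos":[0,0,0.015],"angular":[0,0,0]},
    {"claw":0.2,"delta_pos":[0,0,0.02],"angular":[0,0,0]},
    {"claw":0.2,"delta_pos":[0,0,0.02],"angular":[0,0,0]},
    {"claw":0.2,"delta_pos":[0,0,0.02],"angular":[0,0,0]},
    {"claw":0.2,"delta_pos":[0,0,0.02],"angular":[0,0,0]},
    {"claw":0.2,"delta_pos":[0,0,0.02],"angular":[0,0,0]},
    {"claw":0.2,"delta_pos":[0,0,0.02],"angular":[0,0,0]},
    {"claw":0.2,"delta_pos":[0,0,0.02],"angular":[0,0,0]}
  ]
}}

```text
t: 21.1
position: [0.5781, -0.236, 0.1792]
tcp_rot: [0.0, 1.0, -0.025, 0.0]
wrist_force: [-0.7, -0.3, 6.2]
finger_gap: 0.023
grip_force: 59.3
```

{"method": "apply_moves", "body": {
  "plan": [
    {"claw":0.2,"delta_pos":[0,0,0.005],"angular":[0,0,0]},
    {"claw":0.2,"delta_pos":[0,0,0.01],"angular":[0,0,0]},
    {"claw":0.2,"delta_pos":[0,0,0.015],"angular":[0,0,0]},
    {"claw":0.2,"delta_pos":[0,0,0.02],"angular":[0,0,0]},
    {"claw":0.2,"delta_pos":[0,0,0.02],"angular":[0,0,0]},
    {"claw":0.2,"delta_pos":[0,0,0.02],"angular":[0,0,0]},
    {"claw":0.2,"delta_pos":[0,0,0.02],"angular":[0,0,0]},
    {"claw":0.2,"delta_pos":[0,0,0.02],"angular":[0,0,0]},
    {"claw":0.2,"delta_pos":[0,0,0.02],"angular":[0,0,0]},
    {"claw":0.2,"delta_pos":[0,0,0.02],"angular":[0,0,0]}
  ]
}}

```text
t: 21.93
position: [0.5783, -0.236, 0.1791]
tcp_rot: [0.0, 1.0, -0.024, 0.001]
wrist_force: [-0.6, 0.1, 7.6]
finger_gap: 0.0233
grip_force: 59.5
```

```bash
python3 f.py
```

```text
t 22.13 [ 0.5783 -0.236   0.1791 -0.4498 -0.2448  7.2753 -0.0103  0.1839 -0.0074] gap 0.022886740126086613
```

{"method": "apply_moves", "body": {
  "plan": [
    {"claw":0.2,"delta_pos":[0,0,0.01],"angular":[0,0,0]},
    {"claw":0.2,"delta_pos":[0,0,0.02],"angular":[0,0,0]},
    {"claw":0.2,"delta_pos":[0,0,0.03],"angular":[0,0,0]},
    {"claw":0.2,"delta_pos":[0,0,0.03],"angular":[0,0,0]},
    {"claw":0.2,"delta_pos":[0,0,0.03],"angular":[0,0,0]},
    {"claw":0.2,"delta_pos":[0,0,0.03],"angular":[0,0,0]},
    {"claw":0.2,"delta_pos":[0,0,0.03],"angular":[0,0,0]},
    {"claw":0.2,"delta_pos":[0,0,0.03],"angular":[0,0,0]},
    {"claw":0.2,"delta_pos":[0,0,0.03],"angular":[0,0,0]},
    {"claw":0.2,"delta_pos":[0,0,0.03],"angular":[0,0,0]}
  ]
}}

```text
t: 22.97
position: [0.5787, -0.2361, 0.179]
tcp_rot: [0.0, 1.0, -0.024, 0.001]
wrist_force: [-2.2, 1.1, 10.5]
finger_gap: 0.023
grip_force: 59.8
```

```bash
python3 f.py
```

```text
t 23.17 [ 0.5787 -0.2361  0.179  -1.2883  0.6597 10.8888  0.1748  0.3467  0.0041] gap 0.022812918541807718
```

{"method": "apply_moves", "body": {
  "plan": [
    {"claw":0.2,"delta_pos":[0,0,0.01],"angular":[0,0,0]},
    {"claw":0.2,"delta_pos":[0,0,0.02],"angular":[0,0,0]},
    {"claw":0.2,"delta_pos":[0,0,0.03],"angular":[0,0,0]},
    {"claw":0.2,"delta_pos":[0,0,0.035],"angular":[0,0,0]},
    {"claw":0.2,"delta_pos":[0,0,0.035],"angular":[0,0,0]},
    {"claw":0.2,"delta_pos":[0,0,0.035],"angular":[0,0,0]},
    {"claw":0.2,"delta_pos":[0,0,0.035],"angular":[0,0,0]},
    {"claw":0.2,"delta_pos":[0,0,0.035],"angular":[0,0,0]},
    {"claw":0.2,"delta_pos":[0,0,0.035],"angular":[0,0,0]},
    {"claw":0.2,"delta_pos":[0,0,0.035],"angular":[0,0,0]}
  ]
}}

```text
t: 24.0
position: [0.5794, -0.2362, 0.1789]
tcp_rot: [0.0, 1.0, -0.024, 0.002]
wrist_force: [-0.5, 1.7, 14.2]
finger_gap: 0.0226
grip_force: 59.9
```

```bash
python3 f.py
```

```text
t 24.2 [ 0.5794 -0.2362  0.1789 -1.1631  1.2881 13.5178  0.3343  0.3199  0.005 ] gap 0.022930166906137712
```

{"method": "apply_moves", "body": {
  "plan": [
    {"claw":0.2,"delta_pos":[0,0,0.01],"angular":[0,0,0]},
    {"claw":0.2,"delta_pos":[0,0,0.01],"angular":[0,0,0]},
    {"claw":0.2,"delta_pos":[0,0,0.01],"angular":[0,0,0]},
    {"claw":0.2,"delta_pos":[0,0,0.01],"angular":[0,0,0]},
    {"claw":0.2,"delta_pos":[0,0,0.01],"angular":[0,0,0]},
    {"claw":0.2,"delta_pos":[0,0,0.01],"angular":[0,0,0]},
    {"claw":0.2,"delta_pos":[0,0,0.01],"angular":[0,0,0]},
    {"claw":0.2,"delta_pos":[0,0,0.01],"angular":[0,0,0]},
    {"claw":0.2,"delta_pos":[0,0,0.01],"angular":[0,0,0]},
    {"claw":0.2,"delta_pos":[0,0,0.01],"angular":[0,0,0]}
  ]
}}

```text
t: 25.03
position: [0.5796, -0.2362, 0.1789]
tcp_rot: [0.001, 1.0, -0.025, 0.002]
wrist_force: [-1.3, 0.7, 14.8]
finger_gap: 0.023
grip_force: 60.0
```

{"method": "apply_moves", "body": {
  "plan": [
    {"claw":0.2,"delta_pos":[0,0,-0.01],"angular":[0,0,0]},
    {"claw":0.2,"delta_pos":[0,0,-0.02],"angular":[0,0,0]},
    {"claw":0.2,"delta_pos":[0,0,-0.03],"angular":[0,0,0]},
    {"claw":0.2,"delta_pos":[0,0,-0.04],"angular":[0,0,0]},
    {"claw":0.2,"delta_pos":[0,0,-0.05],"angular":[0,0,0]},
    {"claw":0.2,"delta_pos":[0,0,-0.06],"angular":[0,0,0]},
    {"claw":0.2,"delta_pos":[0,0,-0.07],"angular":[0,0,0]},
    {"claw":0.2,"delta_pos":[0,0,-0.08],"angular":[0,0,0]},
    {"claw":0.2,"delta_pos":[0,0,-0.08],"angular":[0,0,0]},
    {"claw":0.2,"delta_pos":[0,0,-0.08],"angular":[0,0,0]}
  ]
}}

```text
t: 25.87
position: [0.5786, -0.2361, 0.1791]
tcp_rot: [0.0, 1.0, -0.025, 0.001]
wrist_force: [1.2, -0.7, 5.7]
finger_gap: 0.0227
grip_force: 59.3
```

```bash
python3 f.py
```

```text
t 26.07 [ 0.5786 -0.2361  0.1791  0.5206 -0.7638  6.4713 -0.086  -0.113  -0.038 ] gap 0.022776514049886003
```

{"method": "apply_moves", "body": {
  "plan": [
    {"claw":0.2,"delta_pos":[0,0,-0.02],"angular":[0,0,0]},
    {"claw":0.2,"delta_pos":[0,0,-0.04],"angular":[0,0,0]},
    {"claw":0.27,"delta_pos":[0,0,-0.04],"angular":[0,0,0]},
    {"claw":0.3,"delta_pos":[0,0,-0.04],"angular":[0,0,0]},
    {"claw":0.33,"delta_pos":[0,0,-0.04],"angular":[0,0,0]},
    {"claw":0.36,"delta_pos":[0,0,-0.04],"angular":[0,0,0]},
    {"claw":0.39,"delta_pos":[0,0,-0.04],"angular":[0,0,0]},
    {"claw":0.42,"delta_pos":[0,0,-0.03],"angular":[0,0,0]},
    {"claw":0.45,"delta_pos":[0,0,-0.03],"angular":[0,0,0]},
    {"claw":0.45,"delta_pos":[0,0,-0.03],"angular":[0,0,0]}
  ]
}}

```text
t: 26.9
position: [0.5778, -0.2359, 0.1789]
tcp_rot: [-0.0, 1.0, -0.024, -0.0]
wrist_force: [-0.5, -0.5, -0.8]
finger_gap: 0.0387
grip_force: 4.0
```

```bash
python3 f.py
```

```text
t 27.1 [ 0.5779 -0.236   0.1792 -0.1675 -0.7473 -1.3864 -0.0053  0.0046 -0.0097] gap 0.03833539956908687
```

{"method": "apply_moves", "body": {
  "plan": [
    {"claw":0.45,"delta_pos":[0,0,-0.03],"angular":[0,0,0]},
    {"claw":0.45,"delta_pos":[0,0,-0.08],"angular":[0,0,0]},
    {"claw":0.45,"delta_pos":[0,0,-0.15],"angular":[0,0,0]},
    {"claw":0.45,"delta_pos":[0,0,-0.23],"angular":[0,0,0]},
    {"claw":0.45,"delta_pos":[0,0,-0.33],"angular":[0,0,0]},
    {"claw":0.45,"delta_pos":[0,0,-0.45],"angular":[0,0,0]},
    {"claw":0.45,"delta_pos":[0,0,-0.6],"angular":[0,0,0]},
    {"claw":0.45,"delta_pos":[0,0,-0.8],"angular":[0,0,0]},
    {"claw":0.45,"delta_pos":[0,0,-1.05],"angular":[0,0,0]},
    {"claw":0.45,"delta_pos":[0,0,-1.3],"angular":[0,0,0]}
  ]
}}

```text
t: 27.93
position: [0.578, -0.236, 0.2325]
tcp_rot: [0.0, 1.0, -0.025, 0.0]
wrist_force: [-0.0, -0.1, -1.1]
finger_gap: 0.0386
grip_force: 4.0
```

```bash
python3 - <<'E'
from h import *
for k in range(2):
  for c in('side','top'):
    im=read_camera(c);cv2.imwrite(f'pics/{c}9.png',im[:,:,::-1])
    h=cv2.cvtColor(im,cv2.COLOR_RGB2HSV);m=cv2.inRange(h,(0,150,60),(6,255,255))
    n,_,st,ce=cv2.connectedComponentsWithStats(m);
    if k: print(c,[(st[j].tolist(),ce[j].round(1).tolist()) for j in range(1,n) if st[j,4]>6])
for z in (.115,.12,.13,.16): print(z,[proj(c,[.578,-.2365,z])[0][::-1].round(1) for c in('side','top')])
go([.4964,.0125,.22],-2.8)
E
```

```text
side [([321, 376, 13, 11, 81], [326.4, 381.5]), ([420, 399, 11, 23, 195], [425.5, 409.3])]
top [([462, 161, 17, 8, 123], [470.3, 164.8]), ([481, 231, 9, 6, 29], [484.4, 234.3])]
0.115 [array([328. , 380.1]), array([486.1, 232. ])]
0.12 [array([328.1, 378.2]), array([487.1, 231.7])]
0.13 [array([328.2, 374.3]), array([489.2, 231.1])]
0.16 [array([328.7, 362.3]), array([495.6, 229.1])]
t 28.13 at [ 0.5782 -0.2361  0.2321] yaw [-2.81 -0.07 -0.04] F [-0.3704 -0.2642 -1.4124] gap 0.0384 grip 4.0
delta [-2.347 -6.108  0.295] ang [ 0.006 -0.014 -0.001]
```

{"method": "apply_moves", "body": {
  "plan": [
    {"claw":0.45,"delta_pos":[-0.08,-0.2,0],"angular":[0,0,0]},
    {"claw":0.45,"delta_pos":[-0.25,-0.65,0],"angular":[0,0,0]},
    {"claw":0.45,"delta_pos":[-0.5,-1.35,0],"angular":[0,0,0]},
    {"claw":0.45,"delta_pos":[-0.85,-2.2,0],"angular":[0,0,0]},
    {"claw":0.45,"delta_pos":[-1.2,-3.1,0],"angular":[0,0,0]},
    {"claw":0.45,"delta_pos":[-1.55,-4.0,0],"angular":[0,0,0]},
    {"claw":0.45,"delta_pos":[-1.9,-4.9,0],"angular":[0,0,0]},
    {"claw":0.45,"delta_pos":[-2.15,-5.6,0],"angular":[0,0,0]},
    {"claw":0.45,"delta_pos":[-2.3,-6.0,0],"angular":[0,0,0]},
    {"claw":0.45,"delta_pos":[-2.35,-6.08,0],"angular":[0,0,0]}
  ]
}}

```text
t: 28.97
position: [0.4942, 0.0144, 0.2303]
tcp_rot: [-0.001, 1.0, -0.023, -0.001]
wrist_force: [0.2, -0.1, -1.4]
finger_gap: 0.0381
grip_force: 4.0
```

```bash
python3 - <<'E'
from h import *
for k in range(6): im=read_camera('side')
go([.4962,.0115,.14],-2.8)
q=pose()[0]
cv2.imwrite('pics/side10.png',im[:,:,::-1])
# yellow lower arm (near) below guard: measure its columns, bottom row
h=cv2.cvtColor(im,cv2.COLOR_RGB2HSV);m=cv2.inRange(h,(20,100,40),(36,255,255))
r,c=proj('side',q-[0,.0193,.045])[0].astype(int)
n,l,st,ce=cv2.connectedComponentsWithStats(m[r-10:r+35,c-20:c+20])
def aty(rc,y):
    o,d=ray('side',rc);return o+d*(y-o[1])/d[1]
for j in range(1,n):
    if st[j,4]>15:
        cc=ce[j]+[c-20,r-10];print(st[j],cc,aty(cc[::-1],q[1]-.0193))
        print('bottom of yellow',aty((st[j,1]+st[j,3]-.5+r-10,cc[0]),q[1]-.0193))
E
```

```text
t 29.27 at [0.4962 0.0106 0.231 ] yaw [-2.89  0.02 -0.01] F [ 0.1842 -0.1392 -1.5092] gap 0.0387 grip 4.0
delta [ 0.001 -0.022  2.276] ang [ 0.003  0.004 -0.018]
[15  1 13  2 18] [264.7222 202.3333] [ 0.4973 -0.0087  0.2046]
bottom of yellow [ 0.4972 -0.0087  0.2023]
[ 16  10   9  15 112] [264.4732 217.5089] [ 0.4952 -0.0087  0.1736]
bottom of yellow [ 0.4942 -0.0087  0.1565]
```

{"method": "apply_moves", "body": {
  "plan": [
    {"claw":0.45,"delta_pos":[0.01,-0.02,0.15],"angular":[0,0,0]},
    {"claw":0.45,"delta_pos":[0.01,-0.02,0.45],"angular":[0,0,0]},
    {"claw":0.45,"delta_pos":[0.01,-0.02,0.85],"angular":[0,0,0]},
    {"claw":0.45,"delta_pos":[0.01,-0.02,1.25],"angular":[0,0,0]},
    {"claw":0.45,"delta_pos":[0.01,-0.02,1.6],"angular":[0,0,0]},
    {"claw":0.45,"delta_pos":[0.01,-0.02,1.85],"angular":[0,0,0]},
    {"claw":0.45,"delta_pos":[0.01,-0.02,2.05],"angular":[0,0,0]},
    {"claw":0.45,"delta_pos":[0.01,-0.02,2.2],"angular":[0,0,0]},
    {"claw":0.45,"delta_pos":[0.01,-0.02,2.35],"angular":[0,0,0]},
    {"claw":0.45,"delta_pos":[0.01,-0.02,2.5],"angular":[0,0,0]}
  ]
}}

```text
t: 30.1
position: [0.4968, 0.0122, 0.1312]
tcp_rot: [0.0, 1.0, -0.025, 0.0]
wrist_force: [0.1, -1.0, -0.7]
finger_gap: 0.0383
grip_force: 4.0
```

```bash
python3 f.py
```

```text
t 30.3 [ 0.4962  0.0123  0.1307  0.1016  0.136  -1.1402 -0.0154  0.0111  0.012 ] gap 0.038258410424771495
```

{"method": "apply_moves", "body": {
  "plan": [
    {"claw":0.45,"delta_pos":[0,0,0.08],"angular":[0,0,0]},
    {"claw":0.45,"delta_pos":[0,0,0.2],"angular":[0,0,0]},
    {"claw":0.45,"delta_pos":[0,0,0.32],"angular":[0,0,0]},
    {"claw":0.45,"delta_pos":[0,0,0.44],"angular":[0,0,0]},
    {"claw":0.45,"delta_pos":[0,0,0.56],"angular":[0,0,0]},
    {"claw":0.45,"delta_pos":[0,0,0.68],"angular":[0,0,0]},
    {"claw":0.45,"delta_pos":[0,0,0.76],"angular":[0,0,0]},
    {"claw":0.45,"delta_pos":[0,0,0.82],"angular":[0,0,0]},
    {"claw":0.45,"delta_pos":[0,0,0.84],"angular":[0,0,0]},
    {"claw":0.45,"delta_pos":[0,0,0.84],"angular":[0,0,0]}
  ]
}}

```text
t: 31.13
position: [0.4963, 0.0123, 0.0974]
tcp_rot: [-0.0, 1.0, -0.024, -0.0]
wrist_force: [-0.1, -0.1, -1.7]
finger_gap: 0.0385
grip_force: 4.0
```

```bash
python3 f.py
```

```text
t 31.33 [ 0.4966  0.0123  0.0979  0.245   0.2622 -1.6702 -0.025   0.0069  0.0016] gap 0.03829329690675549
```

Still free. Lowering slowly until the guards seat.

{"method": "apply_moves", "body": {
  "plan": [
    {"claw":0.45,"delta_pos":[0,0,0.03],"angular":[0,0,0]},
    {"claw":0.45,"delta_pos":[0,0,0.06],"angular":[0,0,0]},
    {"claw":0.45,"delta_pos":[0,0,0.09],"angular":[0,0,0]},
    {"claw":0.45,"delta_pos":[0,0,0.12],"angular":[0,0,0]},
    {"claw":0.45,"delta_pos":[0,0,0.15],"angular":[0,0,0]},
    {"claw":0.45,"delta_pos":[0,0,0.17],"angular":[0,0,0]},
    {"claw":0.45,"delta_pos":[0,0,0.18],"angular":[0,0,0]},
    {"claw":0.45,"delta_pos":[0,0,0.18],"angular":[0,0,0]},
    {"claw":0.45,"delta_pos":[0,0,0.18],"angular":[0,0,0]},
    {"claw":0.45,"delta_pos":[0,0,0.18],"angular":[0,0,0]}
  ]
}}

```text
t: 32.17
position: [0.4964, 0.0123, 0.0904]
tcp_rot: [-0.0, 1.0, -0.024, 0.0]
wrist_force: [0.9, -0.5, -1.2]
finger_gap: 0.0385
grip_force: 4.0
```

```bash
python3 f.py
```

```text
t 32.37 [ 0.4964  0.0123  0.0904  0.1549  0.0491 -0.7351  0.0333  0.0024  0.0162] gap 0.03869751414467304
```

{"method": "apply_moves", "body": {
  "plan": [
    {"claw":0.45,"delta_pos":[0,0,0.01],"angular":[0,0,0]},
    {"claw":0.45,"delta_pos":[0,0,0.02],"angular":[0,0,0]},
    {"claw":0.45,"delta_pos":[0,0,0.03],"angular":[0,0,0]},
    {"claw":0.45,"delta_pos":[0,0,0.04],"angular":[0,0,0]},
    {"claw":0.45,"delta_pos":[0,0,0.05],"angular":[0,0,0]},
    {"claw":0.45,"delta_pos":[0,0,0.06],"angular":[0,0,0]},
    {"claw":0.45,"delta_pos":[0,0,0.06],"angular":[0,0,0]},
    {"claw":0.45,"delta_pos":[0,0,0.06],"angular":[0,0,0]},
    {"claw":0.45,"delta_pos":[0,0,0.06],"angular":[0,0,0]},
    {"claw":0.45,"delta_pos":[0,0,0.06],"angular":[0,0,0]}
  ]
}}

```text
t: 33.2
position: [0.4973, 0.0122, 0.089]
tcp_rot: [0.0, 1.0, -0.024, 0.001]
wrist_force: [-1.3, 0.4, 5.2]
finger_gap: 0.0382
grip_force: 4.3
```

```bash
python3 f.py
```

```text
t 33.4 [ 0.4973  0.0123  0.089  -1.1092  0.5498  5.4365  0.0358  0.2025  0.0027] gap 0.03828773561761951
```

{"method": "apply_moves", "body": {
  "plan": [
    {"claw":0.5,"delta_pos":[0,0,0],"angular":[0,0,0]},
    {"claw":0.55,"delta_pos":[0,0,0],"angular":[0,0,0]},
    {"claw":0.6,"delta_pos":[0,0,0],"angular":[0,0,0]},
    {"claw":0.7,"delta_pos":[0,0,0],"angular":[0,0,0]},
    {"claw":0.8,"delta_pos":[0,0,0],"angular":[0,0,0]},
    {"claw":1,"delta_pos":[0,0,0],"angular":[0,0,0]},
    {"claw":1,"delta_pos":[0,0,-0.05],"angular":[0,0,0]},
    {"claw":1,"delta_pos":[0,0,-0.1],"angular":[0,0,0]},
    {"claw":1,"delta_pos":[0,0,-0.1],"angular":[0,0,0]},
    {"claw":1,"delta_pos":[0,0,-0.1],"angular":[0,0,0]}
  ]
}}

```text
t: 34.23
position: [0.4966, 0.0123, 0.0924]
tcp_rot: [0.0, 1.0, -0.025, 0.0]
wrist_force: [0.9, -0.3, -0.6]
finger_gap: 0.0856
grip_force: 0.0
```

{"method": "apply_moves", "body": {
  "plan": [
    {"claw":1,"delta_pos":[0,0,-0.2],"angular":[0,0,0]},
    {"claw":1,"delta_pos":[0,0,-0.5],"angular":[0,0,0]},
    {"claw":1,"delta_pos":[0,0,-0.9],"angular":[0,0,0]},
    {"claw":1,"delta_pos":[0,0,-1.4],"angular":[0,0,0]},
    {"claw":1,"delta_pos":[0,0,-1.9],"angular":[0,0,0]},
    {"claw":1,"delta_pos":[0,0,-2.4],"angular":[0,0,0]},
    {"claw":1,"delta_pos":[0,0,-2.9],"angular":[0,0,0]},
    {"claw":1,"delta_pos":[0,0,-3.4],"angular":[0,0,0]},
    {"claw":1,"delta_pos":[0,0,-3.7],"angular":[0,0,0]},
    {"claw":1,"delta_pos":[0,0,-3.8],"angular":[0,0,0]}
  ]
}}

```text
t: 35.07
position: [0.4977, 0.0122, 0.2479]
tcp_rot: [0.0, 1.0, -0.024, 0.003]
wrist_force: [0.7, -0.7, 0.4]
finger_gap: 0.0851
grip_force: 0.0
```

{"method": "apply_moves", "body": {
  "plan": [
    {"claw":1,"delta_pos":[0,0.2,0],"angular":[0,0,0]},
    {"claw":1,"delta_pos":[0,0.7,0],"angular":[0,0,0]},
    {"claw":1,"delta_pos":[0,1.4,0],"angular":[0,0,0]},
    {"claw":1,"delta_pos":[0,2.1,0],"angular":[0,0,0]},
    {"claw":1,"delta_pos":[0,2.9,0],"angular":[0,0,0]},
    {"claw":1,"delta_pos":[0,3.7,0],"angular":[0,0,0]},
    {"claw":1,"delta_pos":[0,4.3,0],"angular":[0,0,0]},
    {"claw":1,"delta_pos":[0,4.8,0],"angular":[0,0,0]},
    {"claw":1,"delta_pos":[0,5,0],"angular":[0,0,0]},
    {"claw":1,"delta_pos":[0,5,0],"angular":[0,0,0]}
  ]
}}

```text
t: 35.9
position: [0.4857, -0.1888, 0.2425]
tcp_rot: [-0.0, 1.0, -0.026, -0.001]
wrist_force: [-0.6, 0.4, 0.4]
finger_gap: 0.0852
grip_force: 0.0
```

```bash
python3 - <<'E'
from h import *
for c in('side','top'):
    im=read_camera(c);cv2.imwrite(f'pics/{c}11.png',im[:,:,::-1])
    h=cv2.cvtColor(im,cv2.COLOR_RGB2HSV)
    for n,lo,hi in(("red",(0,150,60),(6,255,255)),("yel",(24,120,60),(34,255,255)),("green",(50,120,50),(80,255,255))):
        m=cv2.inRange(h,lo,hi);k,_,st,ce=cv2.connectedComponentsWithStats(m)
        print(c,n,[(st[j].tolist(),ce[j].round(1).tolist()) for j in range(1,k) if st[j,4]>8])
go([.5,0,.2],0)
E
```

```text
side red [([321, 374, 13, 13, 123], [327.2, 380.1]), ([420, 399, 11, 23, 191], [425.5, 409.1])]
side yel [([267, 243, 9, 5, 34], [271.4, 245.2]), ([268, 249, 4, 6, 10], [269.7, 251.9]), ([266, 262, 7, 4, 10], [268.5, 263.3]), ([268, 369, 25, 71, 1321], [280.9, 404.2])]
side green [([307, 162, 8, 8, 48], [310.4, 165.6])]
top red [([462, 161, 17, 8, 121], [470.5, 164.7]), ([481, 228, 10, 9, 74], [485.6, 232.1])]
top yel [([448, 261, 49, 16, 605], [468.9, 267.2]), ([326, 274, 4, 14, 43], [327.5, 280.5]), ([347, 275, 7, 14, 62], [350.8, 281.1])]
top green [([218, 239, 8, 8, 53], [221.5, 242.5])]
t 36.0 at [ 0.4861 -0.187   0.243 ] yaw [-2.83  0.09  0.08] F [-0.4479  0.2216  0.8306] gap 0.0851 grip 0.0
delta [ 0.117 -4.685  1.081] ang [-0.015  0.018 -0.566]
```

```bash
python3 -c "
from workcell import *
read_camera('top');print(close_job())"
```

```text
the job is handed in; nothing more can be done
None
```

I handed the job in at about 36 s: the red fuse was pressed home in the base at about 15–16 N by the wrist reading, then released, and the tongs hang back in their holder; the last camera check showed fuse and tongs in place, but no verdict came back.

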